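# Clip the cooking utensils into the drying rack

## Robot

A 6-joint arm with a two-finger parallel gripper is mounted at the origin on the work surface. World frame = base frame: x ahead of the robot, y to its left, z up, the work surface at z = 0. Lengths are in m, angles in rad, forces in N, time in s.
With the tool pointing down it reaches from about 0.25 to 0.8 m from the base axis. Payload 8.5 kg.
Tool frame: the origin (TCP) lies on the mounting face of the last link; the fingertips stand 173 mm ahead of it and the grasp point (between the pads) lies 155 mm ahead of it (bot.tcp_to_tips is the distance from the TCP to the fingertips, in m); y points along the fingers, z is the direction in which the jaws open and shut, and the axes are right-handed (so a half turn about y gives the same grasp; the last joint's range is limited). The gripper opens to 85 mm and grips with 20 to 120 N. Pads are 22 mm wide; open, the fingers measure 114 mm over their backs; the gripper's body (76 mm by 85 mm) begins 54 mm behind the grasp point. The pads swing forward as they close: fully open they stand 13 mm farther back than shut.
Start: joints at [1.188, 0.238, -0.013, 1.319, 0, 1.571], TCP at [0.196, 0.487, 0.405] pointing down, gripper open.
Joint ranges: [-2.66, 2.66], [-1.03, 1.9], [-1.14, 1.46], [-1.82, 2.27], [-1.45, 1.34], [-3.14, 3.14]. Speed limits (rad/s): [2.22, 2.22, 2.79, 3.14, 3.14, 3.14].

## Interface

Orientations are given as a unit quaternion [x, y, z, w].
In Python, from station import bot gives the robot as it stands. The module is installed in compiled form; this text tells all that it offers.
- The arm moves only by the tool apply_moves, never from a script. Its argument "commands" is text: rows parted by semicolons, each of 4 numbers parted by spaces: the shift along the tool's x, y, z in mm, then the turn about the tool's y in degrees. A call has 1 to 10 rows; each row shifts and turns the pose as measured when the row begins, along the tool's axes as they then stand; what a row does not reach is not made up. A row lasts 1/8 s, in which the tool goes at most 62.5 mm and 10.7 degrees, less where a joint would pass 70% of its speed; a pose out of reach is approached as far as the arm can. A call is refused whole if a number of a shift passes 62.5 or a number of a turn 10.7, either way. A call with a gripper value outside its range is refused whole. "hand" is the opening, from 0 (shut) to 1 (fully open), set as the call begins (left out, the last holds). The fingers move at their own pace and stop on an object; "grip_force" is the grip in N (left out, the last holds). Time passes only in rows, so rows that do not move let the fingers close. It gives the time, the measured TCP pose, the force and the opening at its end, in the units of the state.
- bot.observe(): the state, without advancing time (a new reading comes with each control period).
- bot.camera(name): name is "scene" or "top"; returns (picture, depth): 400x640x3 uint8, red, green, blue; 400x640 float32, m along the optical axis (not along the pixel's ray), 0 where there is no reading.
- bot.camera_info(name): a dict with "camera_matrix" (3x3 intrinsics, pixels), "cam_to_world" (4x4, takes a point from camera to world coordinates). Camera axes: x right, y down, z forward; pixel columns grow to the right and rows downward; lengths in m; the calibration is good to about 2 mm. A picture is of the moment at which its call begins. camera_info takes no time and is no camera call.
- bot.sign_off(): hands the job in, once; it reports no verdict.
The state is a dict: "time": time; "q": joint angles; "joint_vel": joint speeds; "joint_torque": joint torques, N m; "ee_pos": TCP position; "tool_rot": TCP orientation; "ft_force": force on the tool from outside, world axes, zero at the start; "wrist_torque": the same for the moment, N m; "width": finger opening in m.
Only numpy, scipy, OpenCV 4.12 (cv2) and the standard library are available. Lean on these libraries where they do the work, as an engineer would, in place of code of your own. Each camera call takes 0.05 s, during which the arm holds its last target.

## Task

Put the slotted turner and the skimmer away on the sloping rack: press each one's handle, head end up the slope, square into the pair of spring clips that fits it (thick handle in the wide clips, thin handle in the narrow ones) until it has snapped fully home in both clips, and let go. Press gently, just hard enough to snap them in, and leave the other things on the worktop where they stand.

Things in the scene. Friction and masses are not known exactly. Their poses are not given: they have to be found in the camera images.
- turner_mid (a point): Loose slotted turner with a thick straight black handle, 24 mm in diameter, 112 mm long; this point is on its axis at mid-handle, 16 mm above the worktop as it lies. x along the handle towards the head, z up as it lies. Behind the handle a pommel 32 mm in diameter, from x = -72 to -60 mm.
- turner_head (a point): Middle of the turner's flat slotted steel blade, 150 mm ahead of mid-handle and 14 mm below the handle's axis. The blade is 68 mm wide and reaches from 101 to 191 mm ahead of mid-handle; a thin bent shank joins it to the handle.
- turner: The whole turner, with its origin 16 mm below mid-handle, same axes. About 0.16 kg (0.11 to 0.22), balanced a little ahead of mid-handle.
- skimmer_mid (a point): Loose skimmer with a thin straight black handle, 16 mm in diameter, 112 mm long; this point is on its axis at mid-handle, 16 mm above the worktop as it lies. x along the handle towards the head, z up as it lies. Behind the handle a pommel 32 mm in diameter, from x = -72 to -60 mm.
- skimmer_head (a point): Middle of the skimmer's flat round steel disc, 72 mm in diameter and 4 mm thick, 138 mm ahead of mid-handle and 14 mm below the handle's axis; a thin bent shank joins it to the handle.
- skimmer: The whole skimmer, with its origin 16 mm below mid-handle, same axes. About 0.12 kg (0.08 to 0.17), balanced a little ahead of mid-handle.
- wide_clips: The wide pair of spring clips. Origin: on the axis of a fully seated handle, half-way between the two clips, 135 mm above the worktop. x: up the slope along the seated handle, 35 deg above level; y: level, along the row; z: square out of the rack, leaning 35 deg from vertical to the robot's side. A handle is pressed in along -z, parallel to x, and saddles stop it at z = 0.
- wide_clips_lower (a point): The lower wide clip, 35 mm down the slope from the pair's origin, 14 mm long along x; this point is on the seated handle's axis. Its two steel jaws stand to either side (y) and spring apart up to 8 mm each. Closed they leave 19 mm between their round smooth lips (4 mm radius, centred at z = 8 mm) and flare out to z = 20 mm.
- wide_clips_upper (a point): The upper wide clip, 35 mm up the slope, same as the lower. A 24 mm handle meets the lips at about z = 16 mm; the two clips together take some 10 to 18 N to snap through and then grip it on the saddles. 56 mm between the clips is open for fingers.
- narrow_clips: The narrow pair of spring clips. Origin: on the axis of a fully seated handle, half-way between the two clips, 135 mm above the worktop. x: up the slope along the seated handle, 35 deg above level; y: level, along the row; z: square out of the rack, leaning 35 deg from vertical to the robot's side. A handle is pressed in along -z, parallel to x, and saddles stop it at z = 0.
- narrow_clips_lower (a point): The lower narrow clip, 35 mm down the slope from the pair's origin, 14 mm long along x; this point is on the seated handle's axis. Its two steel jaws stand to either side (y) and spring apart up to 8 mm each. Closed they leave 11.6 mm between their round smooth lips (4 mm radius, centred at z = 6.5 mm) and flare out to z = 18 mm.
- narrow_clips_upper (a point): The upper narrow clip, 35 mm up the slope, same as the lower. A 16 mm handle meets the lips at about z = 13 mm; the two clips together take some 10 to 18 N to snap through and then grip it on the saddles. 56 mm between the clips is open for fingers.
- rack: Fixed rack of steel bars on two end frames, 340 mm wide, sloping up away from the robot at 35 deg. Three places 90 mm apart: wide clips, narrow clips, and a whisk already clipped in, in any order. The wide and narrow pairs stand on coil springs: pressed, a pair gives way up to 12 mm into the rack (about 3 to 12 N) and comes back. Origin on the worktop under the middle place; y along the row.
- mug: Bystander: white mug 80 mm wide, 90 mm high, origin under its centre.
- spice_jar: Bystander: spice jar 44 mm wide, 75 mm high, origin under its centre.
- pepper_mill: Bystander: wooden pepper mill 54 mm wide, 140 mm high, origin under its centre.

How it is judged:
At the end, for the whole second after the job is handed in: The turner's mid-handle lies within 3 mm of the wide clips' axis sideways and in depth and within 16 mm of the middle along the slope, its handle within 0.08 rad of the clips' axis, head up the slope, at rest; the same for the skimmer in the narrow clips (x of turner_mid in the frame of wide_clips between -0.016 and 0.016 m and y of turner_mid in the frame of wide_clips between -0.003 and 0.003 m and z of turner_mid in the frame of wide_clips between -0.003 and 0.003 m and angle between the x axis of turner_mid and the x axis of wide_clips, either way round below 0.08 rad and x of turner_head in the frame of wide_clips above 0.1 m and linear speed of each of turner, skimmer below 0.02 m/s and x of skimmer_mid in the frame of narrow_clips between -0.016 and 0.016 m and y of skimmer_mid in the frame of narrow_clips between -0.003 and 0.003 m and z of skimmer_mid in the frame of narrow_clips between -0.003 and 0.003 m and angle between the x axis of skimmer_mid and the x axis of narrow_clips, either way round below 0.08 rad and x of skimmer_head in the frame of narrow_clips above 0.1 m); the robot touches nothing.
It fails at once if the turner is pressed on the wide clips with more than 100 N, summed over all its contacts (contact force between turner and wide_clips above 100 N).
It fails at once if the skimmer is pressed on the narrow clips with more than 100 N, summed over all its contacts (contact force between skimmer and narrow_clips above 100 N).
It fails at once if another thing on the worktop is pushed more than 25 mm from its place (distance of any of mug, spice_jar, pepper_mill from where it was at the start of the episode above 0.025 m).
It also fails if it takes over 58 s, if anything falls off the work surface, if the arm or the gripper's body presses on something with over 40 N, if the wrist force passes 120 N, or if a joint passes its speed limit or range.

## Working session

There is one attempt and no reset: what is moved stays moved. The work goes in short steps, Python scripts to look and compute and a tool call to move; the robot and the scene stay as the last step left them, time stands still between calls to the robot, and variables do not carry over. Pictures are saved under pics/ and viewed, and the job is handed in when it is done.

Besides the shell and the picture viewer there is one more tool, called as name(argument=value, ...) on one line, values as JSON. apply_moves: Moves the arm, as the interface text tells. Its arguments: {"type":"object","properties":{"commands":{"type":"string"},"hand":{"type":"number"},"grip_force":{"type":"number"}},"required":["commands"]}

```bash
mkdir -p pics; ls
python3 - <<'E'
from station import bot
import cv2,numpy as np
for n in("scene","top"):
    im,d=bot.camera(n); cv2.imwrite(f"pics/{n}0.png",im[:,:,::-1]); np.savez(f"{n}0.npz",im=im,d=d)
    i=bot.camera_info(n); print(n,np.round(i["camera_matrix"],1).tolist(),np.round(i["cam_to_world"],4).tolist())
print(bot.observe(), bot.tcp_to_tips)
E
```

```text
pics
scene [[393.7, 0.0, 313.2], [0.0, 393.7, 195.6], [0.0, 0.0, 1.0]] [[-0.574, 0.5641, -0.5936, 1.2045], [0.8189, 0.3922, -0.4191, 0.5682], [-0.0036, -0.7266, -0.687, 0.9414], [0.0, 0.0, 0.0, 1.0]]
top [[426.0, 0.0, 317.3], [0.0, 426.0, 198.8], [0.0, 0.0, 1.0]] [[0.0249, -0.9941, 0.1055, 0.3864], [-0.9997, -0.0242, 0.0075, 0.0705], [-0.0049, -0.1057, -0.9944, 1.2668], [0.0, 0.0, 0.0, 1.0]]
{'time': 0.1, 'q': array([ 1.18800119e+00,  2.38776476e-01, -1.41734053e-02,  1.31916692e+00,
        1.52900603e-05,  1.57082836e+00]), 'joint_vel': array([ 9.42933229e-04,  2.66102235e-04,  2.26737784e-03, -1.49653246e-05,
        6.17643955e-04, -1.11977952e-03]), 'joint_torque': array([-2.04191740e-03, -5.39721537e+01,  3.47001135e+01,  1.34325525e-02,
       -1.04174976e-04,  2.47390238e-05]), 'ee_pos': array([0.1960447 , 0.48688263, 0.40411118]), 'tool_rot': array([ 0.69464954, -0.13461892,  0.1344307 , -0.69373493]), 'ft_force': array([-0.64241466, -0.39682266, -0.28474433]), 'wrist_torque': array([ 0.00100531, -0.07297045, -0.00776514]), 'width': 0.0854398404185343} 0.1734
```

View pics/scene0.png

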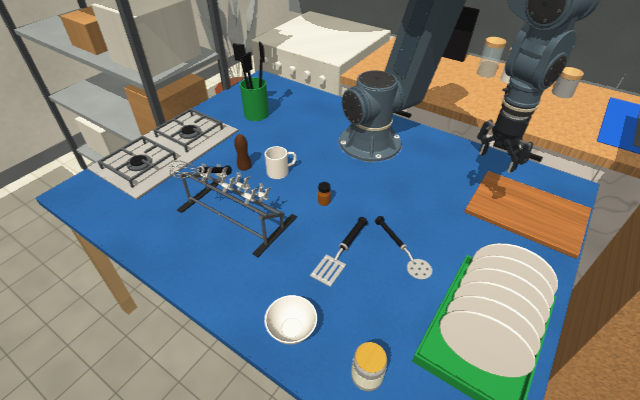

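View pics/top0.png

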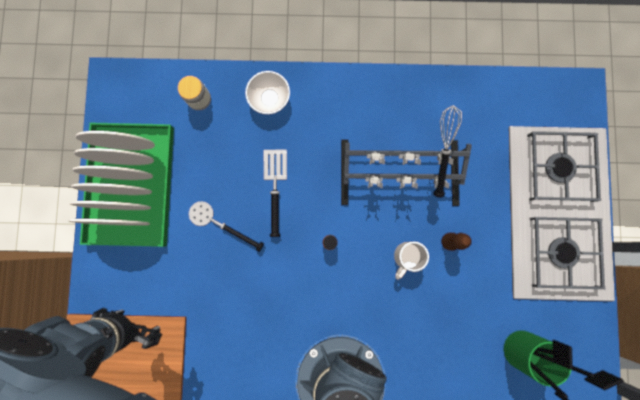

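```bash
cat > h.py <<'E'
import numpy as np,cv2
from station import bot
def cloud(n,d):
    i=bot.camera_info(n);K=i["camera_matrix"];T=i["cam_to_world"]
    v,u=np.mgrid[:400,:640]
    P=np.stack([(u-K[0,2])/K[0,0]*d,(v-K[1,2])/K[1,1]*d,d],-1)
    W=P@T[:3,:3].T+T[:3,3]; W[d==0]=np.nan; return W
def proj(n,p):
    i=bot.camera_info(n);K=i["camera_matrix"];T=np.linalg.inv(i["cam_to_world"])
    q=T[:3,:3]@np.asarray(p,float)+T[:3,3]; q=K@q; return q[:2]/q[2]
E
python3 - <<'E'
import numpy as np,cv2
from h import *
t=np.load("top0.npz");s=np.load("scene0.npz")
cv2.imwrite("pics/z1.png",cv2.resize(t["im"][120:220,330:480,::-1],None,fx=5,fy=5,interpolation=cv2.INTER_CUBIC))
cv2.imwrite("pics/z2.png",cv2.resize(s["im"][150:260,160:310,::-1],None,fx=5,fy=5,interpolation=cv2.INTER_CUBIC))
cv2.imwrite("pics/z3.png",cv2.resize(t["im"][140:260,180:300,::-1],None,fx=5,fy=5,interpolation=cv2.INTER_CUBIC))
W=cloud("top",t["d"])
for p in [(200,213),(262,247),(275,232),(275,195),(275,165),(376,157),(376,182),(409,157),(409,181),(330,242),(410,257),(440,185),(345,200),(460,200),(360,320),(100,300)]: print(p,np.round(W[p[1],p[0]],4))
E
```

```text
(200, 213) [0.4695 0.4281 0.0026]
(262, 247) [0.3736 0.2379 0.0148]
(275, 232) [0.4179 0.1997 0.0314]
(275, 195) [0.526  0.2039 0.028 ]
(275, 165) [ 0.6202  0.2101 -0.    ]
(376, 157) [ 0.6202 -0.0744  0.1514]
(376, 182) [ 0.5596 -0.0808  0.108 ]
(409, 157) [ 0.6228 -0.1625  0.1492]
(409, 181) [ 0.5656 -0.1727  0.101 ]
(330, 242) [0.3928 0.041  0.0724]
(410, 257) [ 0.3553 -0.1956  0.0075]
(440, 185) [ 0.5531 -0.2515  0.1244]
(345, 200) [ 0.5181 -0.0023  0.0106]
(460, 200) [ 0.5274 -0.3456  0.001 ]
(360, 320) [ 0.171  -0.0523  0.0043]
(100, 300) [ 0.2071  0.7101 -0.0047]
```

View pics/z1.png

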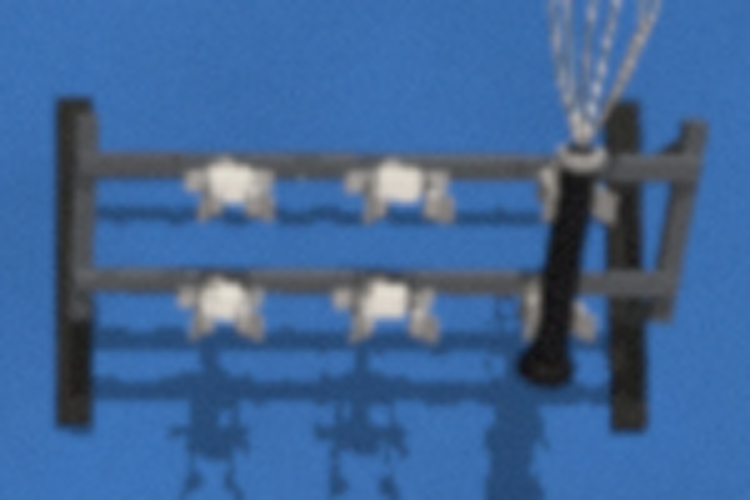

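View pics/z2.png

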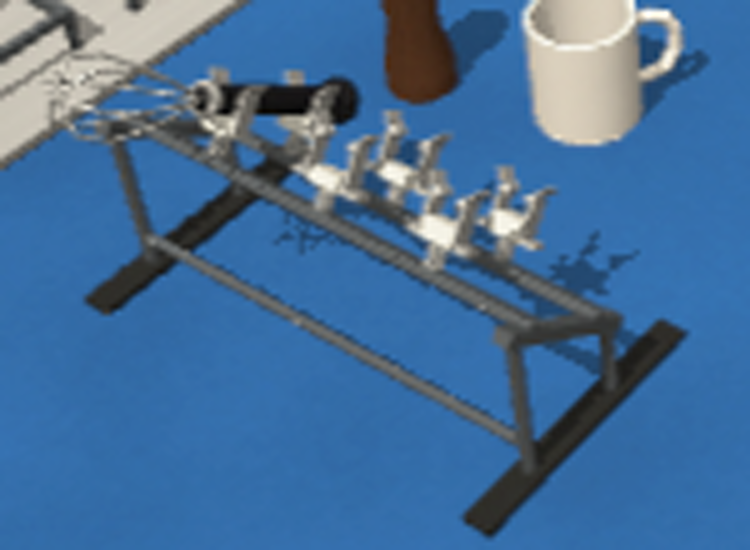

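View pics/z3.png

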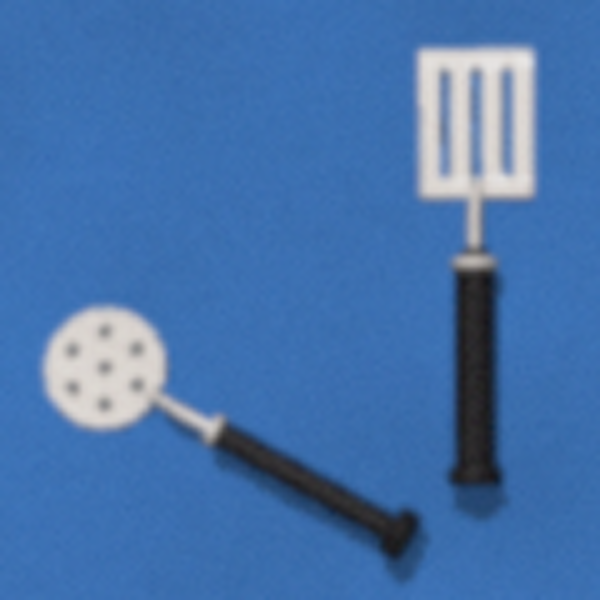

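```bash
cat >> h.py <<'E'
def unproj(n,uv,z):
    i=bot.camera_info(n);K=i["camera_matrix"];T=i["cam_to_world"]
    uv=np.atleast_2d(uv).astype(float)
    r=np.c_[(uv[:,0]-K[0,2])/K[0,0],(uv[:,1]-K[1,2])/K[1,1],np.ones(len(uv))]@T[:3,:3].T
    o=T[:3,3]; return o+r*((z-o[2])/r[:,2])[:,None]
E
python3 - <<'E'
from h import *
t=np.load("top0.npz");im=t["im"].astype(int);W=cloud("top",t["d"])
mx=im.max(2);mn=im.min(2)
for nm,box in (("turner",(255,140,300,245)),("skim",(180,195,268,258))):
    a,b,c,d=box
    M=np.zeros(mx.shape,bool);M[b:d,a:c]=1
    if nm=="skim": M[:,265:]=0
    dark=M&(mx<70); light=M&(mn>120)
    for k,m,z in (("dark",dark,.016),("light",light,.003)):
        n,l,st,ce=cv2.connectedComponentsWithStats(m.astype(np.uint8)); j=1+st[1:,4].argmax()
        v,u=np.where(l==j); P=unproj("top",np.c_[u,v],z)[:,:2]
        c0=P.mean(0); w,V=np.linalg.eigh(np.cov((P-c0).T)); ax=V[:,1]; 
        if ax[0]<0: ax=-ax
        s=(P-c0)@ax; q=(P-c0)@[-ax[1],ax[0]]
        print(nm,k,len(u),"c",c0.round(4),"yaw",np.degrees(np.arctan2(ax[1],ax[0])).round(2),"ends",(c0+ax*s.min()).round(4),(c0+ax*s.max()).round(4),"len",np.ptp(s).round(4),"wid",np.ptp(q).round(4))
# clips/rack: light pts in rack
M=np.zeros(mx.shape,bool);M[140:200,360:430]=1
m=M&(mn>130)
n,l,st,ce=cv2.connectedComponentsWithStats(m.astype(np.uint8))
for j in range(1,n):
    if st[j,4]<20: continue
    v,u=np.where(l==j);P=W[v,u];print(st[j],np.nanmedian(P,0).round(4),np.nanpercentile(P,[2,98],axis=0).round(3).tolist())
E
```

```text
turner dark 296 c [0.4659 0.2034] yaw 2.23 ends [0.4064 0.201 ] [0.5304 0.2059] len 0.1241 wid 0.0235
turner light 717 c [0.6204 0.2114] yaw 3.19 ends [0.5468 0.2073] [0.6695 0.2141] len 0.1228 wid 0.0708
skim dark 198 c [0.3978 0.2905] yaw 62.52 ends [0.3714 0.2398] [0.4295 0.3514] len 0.1258 wid 0.0247
skim light 540 c [0.4666 0.4218] yaw 62.63 ends [0.4332 0.3572] [0.486  0.4591] len 0.1148 wid 0.0741
[367 152  17  10 115] [ 0.6233 -0.0748  0.1501] [[0.607, -0.095, 0.002], [0.642, -0.054, 0.169]]
[399 152  20  11 119] [ 0.6254 -0.1658  0.1474] [[0.608, -0.198, 0.0], [0.645, -0.14, 0.17]]
[366 176  16  10  97] [ 0.5647 -0.0761  0.1107] [[0.549, -0.095, 0.095], [0.578, -0.056, 0.129]]
[402 176  14  11  97] [ 0.5671 -0.1698  0.108 ] [[0.551, -0.194, 0.001], [0.578, -0.148, 0.131]]
```

Run:
```python
from h import *
import scipy.optimize as so
for n,box in (("top",(338,135,475,210)),("scene",(165,155,300,260))):
    t=np.load(n+"0.npz");im=t["im"].astype(int);W=cloud(n,t["d"])
    a,b,c,d=box;M=np.zeros(im.shape[:2],bool);M[b:d,a:c]=1
    sat=im.max(2)-im.min(2)
    m=M&(sat<45)
    P=W[m];P=P[~np.isnan(P[:,0])]
    # slope plane bars: dark, z .08-.16
    g=M&(sat<40)&(im.max(2)<125)&(im.max(2)>60); G=W[g];G=G[G[:,2]>0.07];G=G[G[:,1]>-.22]
    G=G[(G[:,0]>.5)&(G[:,0]<.7)]
    # cluster by x-z slope coord
    s=G[:,0]*np.cos(.611)+G[:,2]*np.sin(.611)
    h,e=np.histogram(s,40);print(n,len(G),list(zip(e.round(3),h)))
    for lo,hi in ((.50,.56),(.57,.64)):
        Q=G[(s>lo)&(s<hi)]
        if len(Q)>10:
            p=np.polyfit(Q[:,1],Q[:,0],1);r=Q[:,0]-np.polyval(p,Q[:,1]);k=abs(r)<.008
            p=np.polyfit(Q[k,1],Q[k,0],1);print(lo,"yaw",-np.degrees(np.arctan(p[0])).round(2),"x at -.12",np.polyval(p,-.12).round(4),"z",np.median(Q[:,2]).round(4),k.sum())
    f=M&(sat<40)&(im.max(2)<75); F=W[f];F=F[(F[:,2]<.02)]
    for lo,hi in ((-.06,.06),(-.40,-.28)):
        Q=F[(F[:,1]>lo)&(F[:,1]<hi)]
        if len(Q)>10:
            p=np.polyfit(Q[:,0],Q[:,1],1);r=Q[:,1]-np.polyval(p,Q[:,0]);k=abs(r)<.012
            p=np.polyfit(Q[k,0],Q[k,1],1);print("foot yaw",np.degrees(np.arctan(p[0])).round(2),"y at .59",np.polyval(p,.59).round(4),"x range",np.percentile(Q[k,0],[1,99]).round(3),k.sum())
```

```text
top 733 [(np.float64(0.504), np.int64(2)), (np.float64(0.507), np.int64(6)), (np.float64(0.51), np.int64(1)), (np.float64(0.513), np.int64(5)), (np.float64(0.516), np.int64(9)), (np.float64(0.518), np.int64(44)), (np.float64(0.521), np.int64(56)), (np.float64(0.524), np.int64(79)), (np.float64(0.527), np.int64(96)), (np.float64(0.53), np.int64(40)), (np.float64(0.533), np.int64(6)), (np.float64(0.536), np.int64(3)), (np.float64(0.538), np.int64(5)), (np.float64(0.541), np.int64(2)), (np.float64(0.544), np.int64(5)), (np.float64(0.547), np.int64(1)), (np.float64(0.55), np.int64(2)), (np.float64(0.553), np.int64(4)), (np.float64(0.556), np.int64(4)), (np.float64(0.559), np.int64(3)), (np.float64(0.561), np.int64(4)), (np.float64(0.564), np.int64(3)), (np.float64(0.567), np.int64(5)), (np.float64(0.57), np.int64(3)), (np.float64(0.573), np.int64(5)), (np.float64(0.576), np.int64(3)), (np.float64(0.579), np.int64(5)), (np.float64(0.581), np.int64(4)), (np.float64(0.584), np.int64(5)), (np.float64(0.587), np.int64(33)), (np.float64(0.59), np.int64(51)), (np.float64(0.593), np.int64(61)), 
[... 1350 characters left out ...]
577), np.int64(2)), (np.float64(0.58), np.int64(2)), (np.float64(0.583), np.int64(6)), (np.float64(0.586), np.int64(14)), (np.float64(0.589), np.int64(28)), (np.float64(0.591), np.int64(40)), (np.float64(0.594), np.int64(42)), (np.float64(0.597), np.int64(98)), (np.float64(0.6), np.int64(84)), (np.float64(0.603), np.int64(18)), (np.float64(0.606), np.int64(2)), (np.float64(0.609), np.int64(2)), (np.float64(0.612), np.int64(3)), (np.float64(0.614), np.int64(3)), (np.float64(0.617), np.int64(11))]
0.5 yaw -5.4 x at -.12 0.5766 z 0.0871 101
0.57 yaw -2.27 x at -.12 0.6399 z 0.1261 137
foot yaw 1.0 y at .59 0.002 x range [0.511 0.705] 330
foot yaw -3.43 y at .59 -0.3225 x range [0.426 0.71 ] 175
```

Run:
```python
from h import *
for uv,z in (((377.5,161),.168),((375.5,185),.128),((411.5,161),.169),((409.3,185),.129)): print(unproj("top",uv,z).round(4))
t=np.load("top0.npz")
cv2.imwrite("pics/z4.png",cv2.resize(t["im"][145:195,360:430,::-1],None,fx=11,fy=11,interpolation=cv2.INTER_NEAREST))
s=np.load("scene0.npz")
cv2.imwrite("pics/z5.png",cv2.resize(s["im"][165:210,215:280,::-1],None,fx=12,fy=12,interpolation=cv2.INTER_NEAREST))
```

```text
[[ 0.6062 -0.0763  0.168 ]]
[[ 0.5484 -0.0769  0.128 ]]
[[ 0.6081 -0.1649  0.169 ]]
[[ 0.5505 -0.1677  0.129 ]]
```

View pics/z4.png

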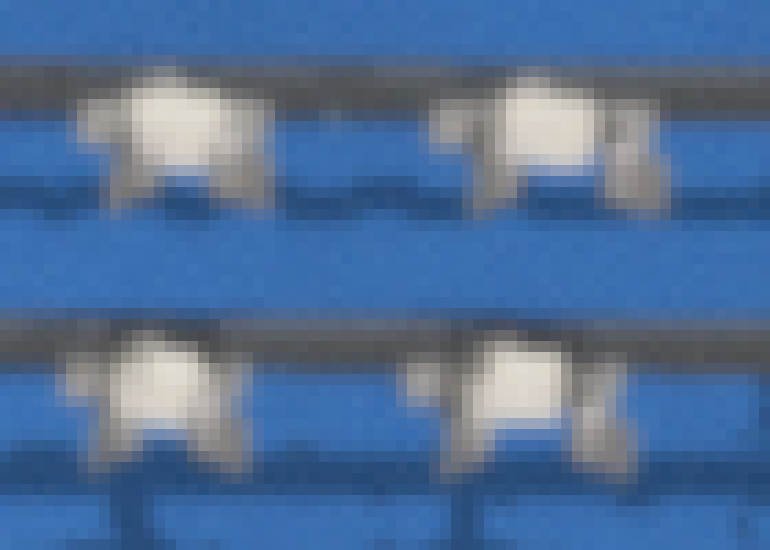

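View pics/z5.png

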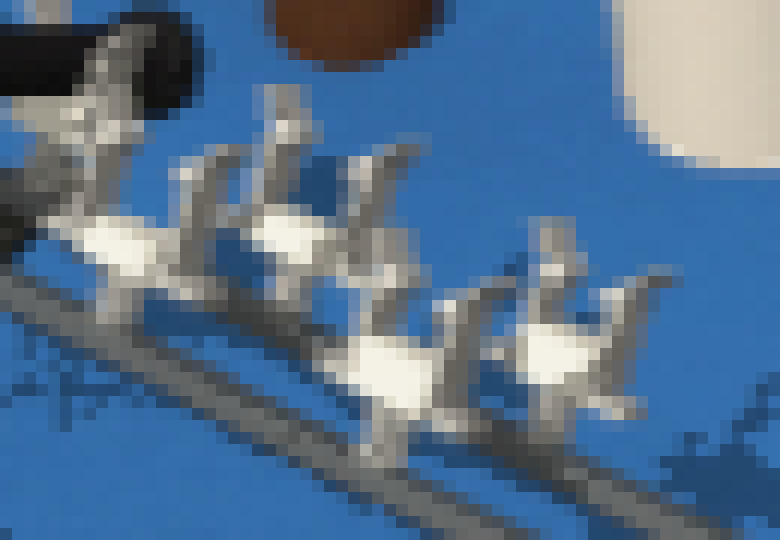

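```bash
cat >> h.py <<'E'
from scipy.spatial.transform import Rotation as Ro
def go(x,y,z,yaw,off=.155):
    """target world grasp point & handle yaw(deg); prints tool-frame delta mm and turn deg"""
    o=bot.observe();R=Ro.from_quat(o["tool_rot"]).as_matrix()
    d=np.array([x,y,z+off])-o["ee_pos"]
    a=np.radians(yaw);best=None
    jaw=np.array([-np.sin(a),np.cos(a),0])
    for s in(1,-1):
        t=R.T@(s*jaw); th=np.degrees(np.arctan2(t[0],t[2]))
        if best is None or abs(th)<abs(best): best=th
    print("t",round(o["time"],2),"world d mm",(d*1e3).round(1),"tool d",(R.T@d*1e3).round(1),"turn y",round(best,2),"q",o["q"].round(2),"F",o["ft_force"].round(1),"w",round(o["width"]*1e3,1))
    print(" tool x",R[:,0].round(3),"z",R[:,2].round(3),"y",R[:,1].round(3),"grasp",(o["ee_pos"]+R[:,1]*off).round(4))
E
python3 -c "
from h import *
go(.478,.204,.10,2.7)
"
```

```text
t 0.1 world d mm [ 282.  -282.9 -149.1] tool d [ 367.2  149.3 -156.9] turn y -24.63 q [ 1.19  0.24 -0.01  1.32  0.    1.57] F [-0.6 -0.4 -0.3] w 85.4
 tool x [ 0.928 -0.374 -0.   ] z [ 0.374  0.928 -0.001] y [-0.001 -0.001 -1.   ] grasp [0.196  0.4867 0.2491]
```

apply_moves(commands="40 10 -20 -8.2; 40 10 -20 -8.2; 40 10 -20 -8.2; 0 0 0 0", hand=0.75)

```text
time: 0.6
ee_pos: [0.3, 0.399, 0.3719]
tool_rot: [0.708, 0.022, -0.023, -0.706]
ft_force: [0.2, 0.6, 0.1]
width: 0.0642
```

```bash
python3 -c "
from h import *
go(.478,.204,.10,2.7)
"
```

```text
t 0.6 world d mm [ 178.  -195.  -116.9] tool d [ 165.7  117.2 -205.5] turn y 0.89 q [ 0.93  0.21 -0.14  1.23 -0.    0.86] F [0.2 0.6 0.1] w 64.2
 tool x [ 0.998  0.063 -0.002] z [-0.063  0.998 -0.003] y [-0.002 -0.003 -1.   ] grasp [0.2997 0.3986 0.2169]
```

apply_moves(commands="40 25 -50 0.9; 40 25 -50 0; 40 25 -50 0; 40 25 -50 0; 0 0 0 0; 0 0 0 0")

```text
time: 1.35
ee_pos: [0.4556, 0.2248, 0.2795]
tool_rot: [-0.707, -0.014, 0.015, 0.707]
ft_force: [0.9, -0.4, 0.4]
width: 0.0641
```

```bash
python3 -c "
from h import *
go(.478,.204,.012,2.7,.156)
im,d=bot.camera('top');cv2.imwrite('pics/a1.png',cv2.resize(im[120:260,200:340,::-1],None,fx=4,fy=4))
"
```

```text
t 1.35 world d mm [  22.4  -20.8 -111.5] tool d [ 21.8 111.5 -21.8] turn y -0.31 q [ 0.46  0.29 -0.28  1.    0.    0.42] F [ 0.9 -0.4  0.4] w 64.1
 tool x [ 0.999  0.042 -0.002] z [-0.042  0.999  0.001] y [-0.002  0.001 -1.   ] grasp [0.4553 0.2249 0.1235]
```

View pics/a1.png

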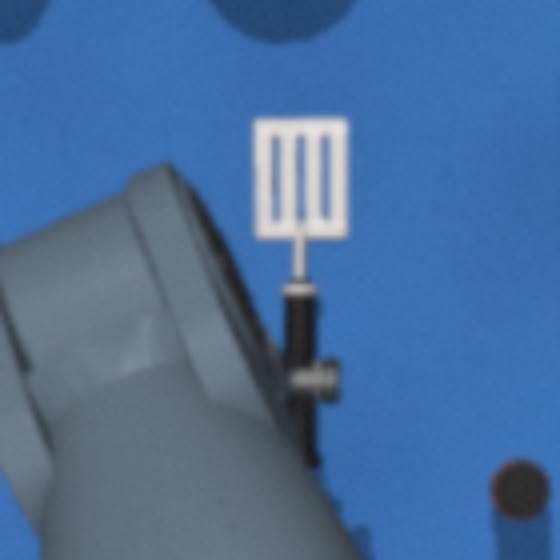

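apply_moves(commands="22 40 -22 0; 1 40 -1 0; 0 0 0 0; 0 0 0 0")

```text
time: 1.9
ee_pos: [0.4787, 0.2086, 0.202]
tool_rot: [-0.705, -0.019, 0.016, 0.708]
ft_force: [-0.1, 0.7, 1.0]
width: 0.0644
```

```bash
python3 -c "
from h import *
go(.478,.204,.016,2.7,.160)
"
```

```text
t 1.9 world d mm [ -0.7  -4.6 -26. ] tool d [-1.  26.  -4.7] turn y 0.16 q [ 0.41  0.38 -0.37  0.82  0.    0.36] F [-0.1  0.7  1. ] w 64.4
 tool x [0.999 0.05  0.004] z [-0.05   0.999  0.004] y [ 0.004  0.004 -1.   ] grasp [0.4793 0.2093 0.042 ]
```

apply_moves(commands="0 10 -5 0; 0 10 0 0; 0 5 0 0; 0 0 0 0")

```text
time: 2.4
ee_pos: [0.4795, 0.2048, 0.1786]
tool_rot: [-0.705, -0.021, 0.015, 0.709]
ft_force: [0.1, -0.7, -0.0]
width: 0.0645
```

```bash
python3 -c "
from h import *
go(.478,.204,.016,2.7,.160)
im,d=bot.camera('scene');cv2.imwrite('pics/a2.png',cv2.resize(im[190:300,280:440,::-1],None,fx=5,fy=5))
"
```

```text
t 2.4 world d mm [-1.5 -0.8 -2.6] tool d [-1.5  2.5 -0.8] turn y 0.25 q [ 0.4   0.41 -0.4   0.75  0.    0.35] F [ 0.1 -0.7 -0. ] w 64.5
 tool x [0.999 0.051 0.009] z [-0.051  0.999  0.006] y [ 0.008  0.006 -1.   ] grasp [0.4808 0.2058 0.0186]
```

View pics/a2.png

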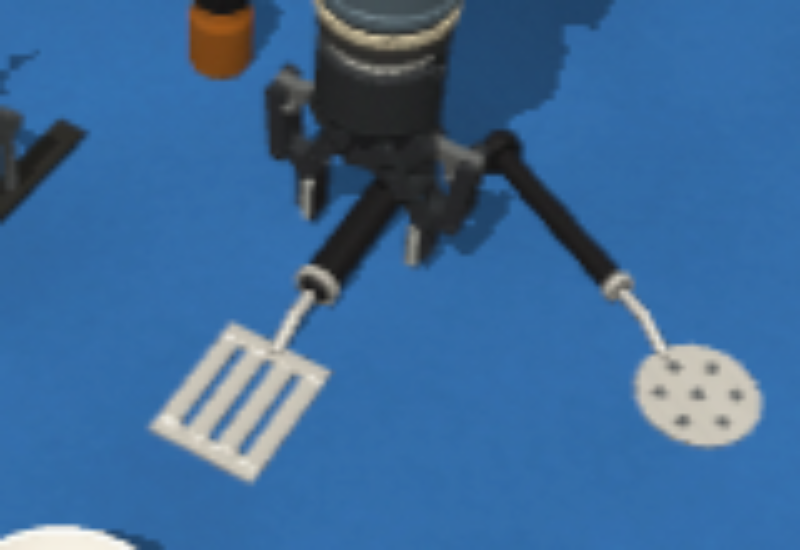

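apply_moves(commands="-1 1 0 0; 0 0 0 0; 0 0 0 0; 0 0 0 0; 0 0 0 0; 0 0 0 0; 0 0 0 0; 0 0 0 0", hand=0, grip_force=25)

```text
time: 3.45
ee_pos: [0.4787, 0.2048, 0.1781]
tool_rot: [-0.705, -0.021, 0.015, 0.709]
ft_force: [0.0, -0.2, -0.1]
width: 0.023
```

apply_moves(commands="0 -20 0 0; 0 -40 0 0; 0 -40 0 0; 0 -40 0 0; 0 -40 0 0; 0 0 0 0")

```text
time: 4.2
ee_pos: [0.4764, 0.2034, 0.3621]
tool_rot: [-0.705, -0.02, 0.016, 0.709]
ft_force: [-1.1, 0.8, -2.6]
width: 0.0228
```

```bash
python3 -c "
from h import *
go(.5,.0,.016,1,.160)
im,d=bot.camera('scene');cv2.imwrite('pics/a3.png',cv2.resize(im[120:300,280:440,::-1],None,fx=3.3,fy=3.3))
"
```

```text
t 4.2 world d mm [  23.6 -203.4 -186.1] tool d [  12.   185.2 -205.2] turn y 1.95 q [ 0.4   0.24 -0.12  1.2   0.    0.35] F [-1.1  0.8 -2.6] w 22.8
 tool x [0.999 0.051 0.006] z [-0.051  0.999  0.005] y [ 0.006  0.005 -1.   ] grasp [0.4773 0.2042 0.2021]
```

View pics/a3.png

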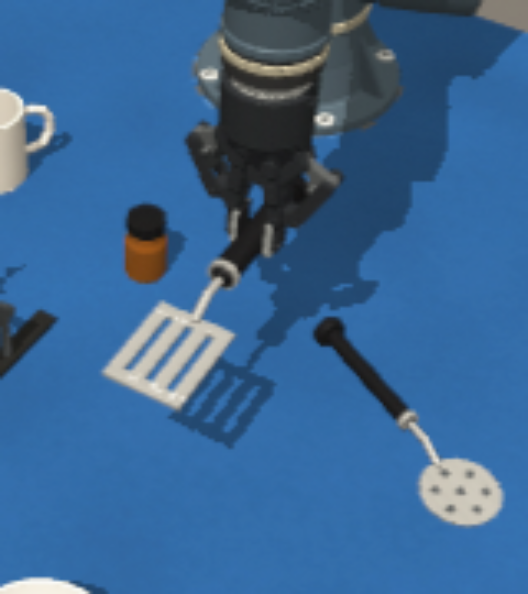

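```bash
cat >> h.py <<'E'
def blade(n="scene",zmin=.05,near=None,r=.25):
    im,d=bot.camera(n);W=cloud(n,d);I=im.astype(int)
    o=bot.observe()["ee_pos"] if near is None else near
    m=(I.min(2)>120)&(I.max(2)-I.min(2)<45)&(W[...,2]>zmin)&(np.hypot(W[...,0]-o[0],W[...,1]-o[1])<r)
    return im,W,m
E
python3 - <<'E'
from h import *
im,W,m=blade()
n,l,st,ce=cv2.connectedComponentsWithStats(m.astype(np.uint8)); j=1+st[1:,4].argmax()
P=W[l==j];print(st[j],len(P));c=P.mean(0);print(c.round(4))
u,s,vt=np.linalg.svd(P-c);print((s/np.sqrt(len(P))).round(4));print(vt.round(3))
for a,b in((.101,.14),(.14,.16),(.16,.2)):
    q=P[(P[:,0]-.478>a)&(P[:,0]-.478<b)]; print(a,np.median(q,0).round(4),len(q))
E
```

```text
[311 204  40  40 603] 603
[0.6187 0.2123 0.1854]
[0.0307 0.02   0.0032]
[[ 0.997  0.043 -0.061]
 [ 0.044 -0.999  0.001]
 [-0.061 -0.003 -0.998]]
0.101 [0.5978 0.2118 0.185 ] 227
0.14 [0.6278 0.2159 0.1844] 114
0.16 [0.6548 0.2146 0.1843] 199
```

```bash
sed -i 's/d=np.array(\[x,y,z+off\])-o\["ee_pos"\]/d=np.array([x,y,z])-R[:,1]*off-o["ee_pos"]/' h.py; python3 -c "
from h import *
go(.5748,-.1648,.235,1,.160)
"
```

```text
t 4.3 world d mm [  99.  -368.3   36. ] tool d [  80.   -37.  -372.8] turn y 1.94 q [ 0.4   0.24 -0.12  1.2   0.    0.35] F [-0.3  0.1 -2.2] w 23.2
 tool x [0.999 0.051 0.001] z [-0.051  0.999  0.003] y [ 0.001  0.003 -1.   ] grasp [0.4758 0.2035 0.199 ]
```

apply_moves(commands="0 -25 0 0; 0 -15 -20 0.9; 10 0 -40 1; 10 0 -40 0; 10 0 -40 0; 10 0 -40 0; 10 0 -40 0; 10 0 -40 0; 10 0 -40 0; 0 0 -20 0")

```text
time: 5.55
ee_pos: [0.5497, -0.1323, 0.3861]
tool_rot: [0.707, -0.003, -0.013, -0.707]
ft_force: [0.3, 0.5, -2.3]
width: 0.0231
```

```bash
python3 -c "
from h import *
go(.5748,-.1648,.215,1,.160)
"
```

```text
t 5.55 world d mm [ 28.6 -32.3 -11.1] tool d [ 28.4  10.5 -32.7] turn y -0.22 q [-0.23  0.32  0.06  1.33 -0.01 -0.25] F [ 0.3  0.5 -2.3] w 23.1
 tool x [ 1.     0.014 -0.022] z [-0.014  1.    -0.001] y [-0.022 -0.001 -1.   ] grasp [ 0.5462 -0.1325  0.2261]
```

apply_moves(commands="15 5 -17 0; 14 4 -16 0; 2 0 -2 0; 0 0 0 0; 0 0 0 0")

```text
time: 6.18
ee_pos: [0.5814, -0.1712, 0.3714]
tool_rot: [-0.707, 0.007, 0.014, 0.707]
ft_force: [-0.3, 0.2, -1.6]
width: 0.0231
```

```bash
python3 -c "
from h import *
go(.5748,-.1648,.185,1,.160)
im,W,m=blade()
n,l,st,ce=cv2.connectedComponentsWithStats((m&(W[...,2]>.17)&(W[...,0]>.64)&(W[...,1]>-.23)).astype(np.uint8)); j=1+st[1:,4].argmax()
P=W[l==j];c=P.mean(0);u,s,vt=np.linalg.svd(P-c);print(c.round(4),vt[0].round(3),len(P))
cv2.imwrite('pics/b1.png',cv2.resize(im[60:260,140:340,::-1],None,fx=3,fy=3))
im,d=bot.camera('top');cv2.imwrite('pics/b2.png',cv2.resize(im[80:240,330:490,::-1],None,fx=3.7,fy=3.7))
"
```

```text
t 6.17 world d mm [ -2.    6.3 -26.5] tool d [-1.2 26.5  6.3] turn y -0.44 q [-0.28  0.4   0.14  1.34 -0.01 -0.29] F [-0.3  0.2 -1.6] w 23.1
 tool x [ 1.     0.01  -0.029] z [-0.01   1.     0.001] y [-0.029  0.001 -1.   ] grasp [ 0.5768 -0.1711  0.2115]
[ 0.7185 -0.1683  0.1917] [ 0.996  0.003 -0.092] 486
```

View pics/b1.png

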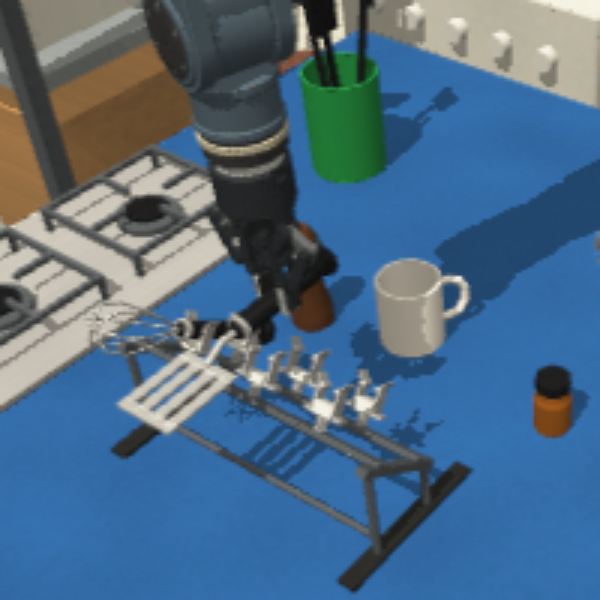

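View pics/b2.png

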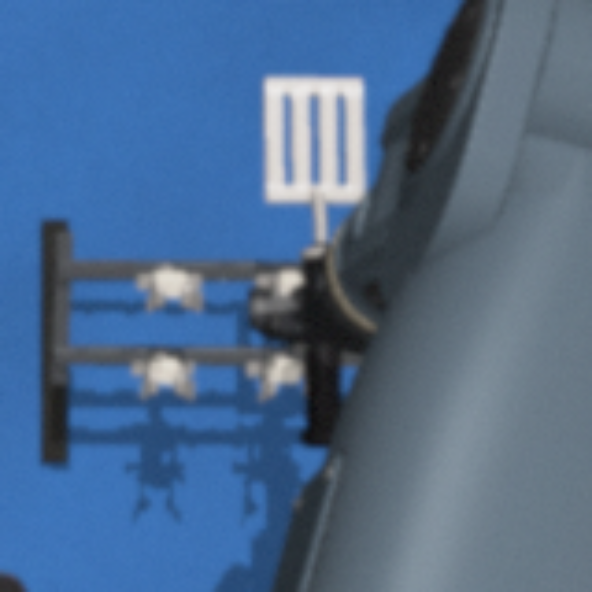

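apply_moves(commands="-1 8 3 -0.4; -1 8 3 0; 0 8 0 0; 0 0 0 0; 0 0 0 0")

```text
time: 6.9
ee_pos: [0.5779, -0.1637, 0.3463]
tool_rot: [-0.707, 0.003, 0.017, 0.707]
ft_force: [0.7, 0.3, -1.4]
width: 0.0232
```

```bash
python3 -c "
from h import *
go(.5748,-.1648,.175,1,.160)
im,W,m=blade()
cv2.imwrite('pics/b3.png',cv2.resize(im[130:210,180:280,::-1],None,fx=7,fy=7))
im,d=bot.camera('top');cv2.imwrite('pics/b4.png',cv2.resize(im[130:210,370:470,::-1],None,fx=7,fy=7))
"
```

```text
t 6.9 world d mm [  1.4  -1.2 -11.3] tool d [ 1.7 11.3 -1.3] turn y 0.08 q [-0.27  0.4   0.08  1.27 -0.01 -0.29] F [ 0.7  0.3 -1.4] w 23.2
 tool x [ 0.999  0.019 -0.028] z [-0.019  1.     0.001] y [-0.028  0.001 -1.   ] grasp [ 0.5734 -0.1636  0.1863]
```

View pics/b3.png

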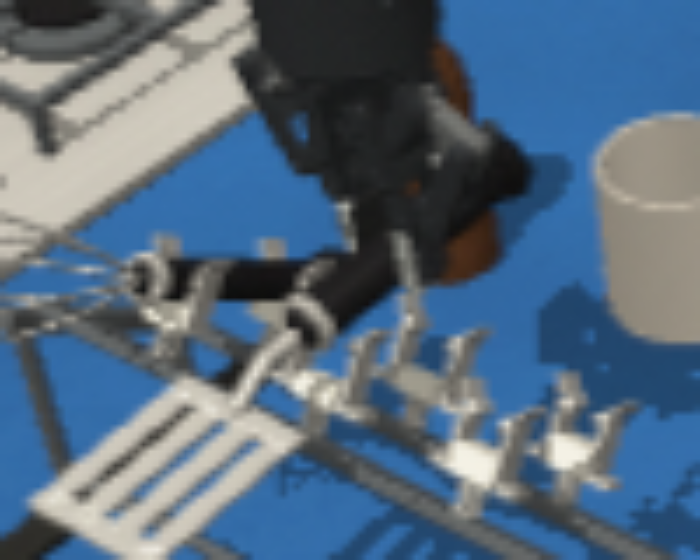

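View pics/b4.png

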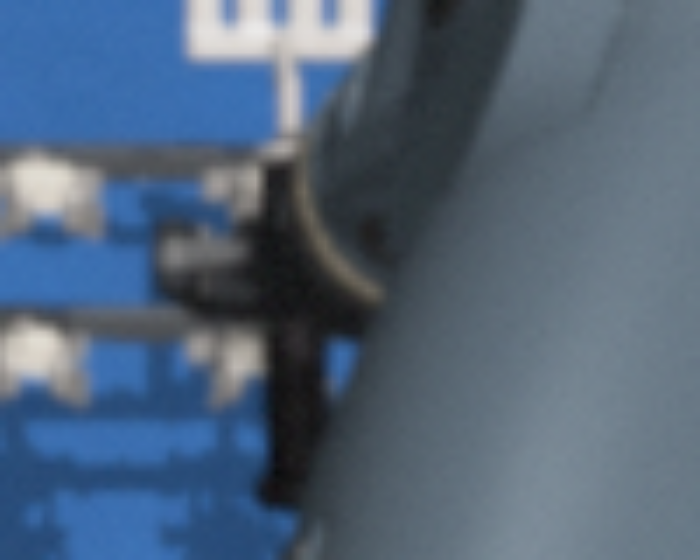

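```bash
python3 -c "
from h import *
print(unproj('top',(410.7,143.5),.175), unproj('top',(411.1,161),.170))
# expected wide-clip axis line in image vs shank
"
```

```text
[[ 0.65327111 -0.16149629  0.175     ]] [[ 0.60791436 -0.16368216  0.17      ]]
```

apply_moves(commands="1 5 -1 0; 0 5 0 0; 0 3 0 0; 0 0 0 0")

```text
time: 7.5
ee_pos: [0.5791, -0.1657, 0.3335]
tool_rot: [0.708, -0.003, -0.015, -0.706]
ft_force: [-0.5, -2.6, 1.6]
width: 0.0231
```

```bash
python3 -c "
from h import *
go(.5748,-.1648,.17,1,.160)
"
```

```text
t 7.5 world d mm [-0.2  1.2 -3.5] tool d [-0.   3.5  1.2] turn y 0.01 q [-0.28  0.41  0.06  1.24 -0.01 -0.29] F [-0.5 -2.6  1.6] w 23.1
 tool x [ 1.     0.018 -0.026] z [-0.018  1.    -0.001] y [-0.026 -0.002 -1.   ] grasp [ 0.575  -0.166   0.1735]
```

apply_moves(commands="0 0 -2 0; 0 2 0 0; 0 0 0 0")

```text
time: 7.88
ee_pos: [0.5792, -0.167, 0.332]
tool_rot: [-0.707, 0.002, 0.015, 0.707]
ft_force: [-2.0, 0.7, 1.9]
width: 0.0228
```

apply_moves(commands="0 2 0 0; 1 2 0 0; 0 0 0 0")

```text
time: 8.25
ee_pos: [0.5804, -0.167, 0.3283]
tool_rot: [-0.707, 0.001, 0.015, 0.707]
ft_force: [-1.0, 0.3, 3.5]
width: 0.0231
```

```bash
python3 -c "
from h import *
go(.5755,-.1668,.17,1,.160)
im,W,m=blade()
cv2.imwrite('pics/b5.png',cv2.resize(im[130:210,180:280,::-1],None,fx=7,fy=7))
im,d=bot.camera('top');cv2.imwrite('pics/b6.png',cv2.resize(im[130:210,370:470,::-1],None,fx=7,fy=7))
"
```

```text
t 8.25 world d mm [-1.2  0.2  1.6] tool d [-1.2 -1.6  0.2] turn y 0.08 q [-0.28  0.42  0.05  1.23 -0.01 -0.3 ] F [-1.   0.3  3.5] w 23.1
 tool x [ 1.     0.019 -0.023] z [-0.019  1.     0.   ] y [-0.023 -0.    -1.   ] grasp [ 0.5767 -0.167   0.1684]
```

View pics/b5.png

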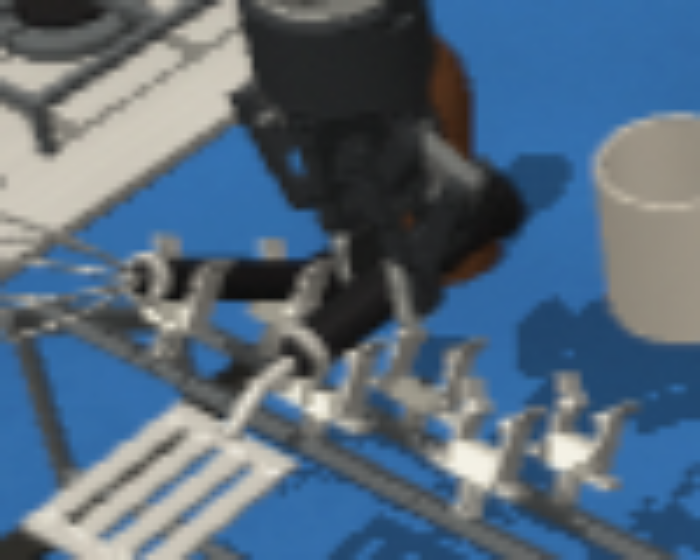

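View pics/b6.png

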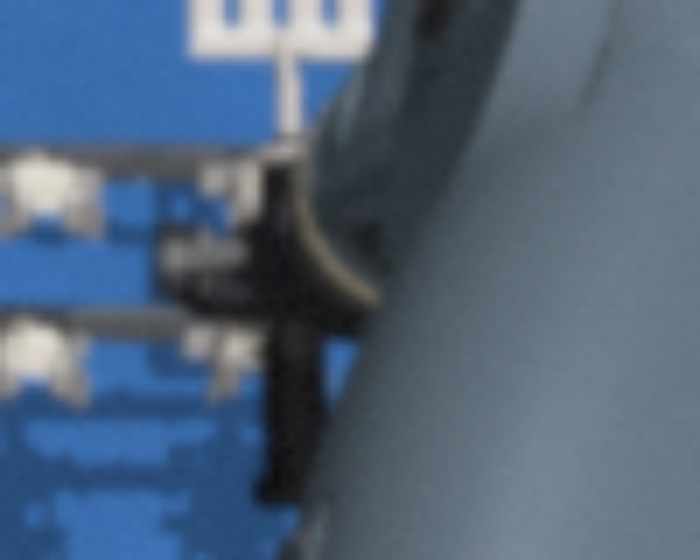

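apply_moves(commands="0 3 0 0; 0 2 0 0; 0 0 0 0", grip_force=20)

```text
time: 8.72
ee_pos: [0.5798, -0.1671, 0.3229]
tool_rot: [0.707, -0.002, -0.015, -0.707]
ft_force: [-2.0, 0.5, 2.9]
width: 0.023
```

apply_moves(commands="0 3 0 0; 1 2 0 0; 0 0 0 0")

```text
time: 9.1
ee_pos: [0.5809, -0.1671, 0.3172]
tool_rot: [-0.707, 0.002, 0.015, 0.707]
ft_force: [-0.5, 0.1, 2.6]
width: 0.0229
```

```bash
cat >> h.py <<'E'
def pitch(y0=-.165,xm=.64,hw=.06):
    im,W,m=blade(r=.4,zmin=.1)
    m=m&(W[...,0]>xm)&(abs(W[...,1]-y0)<hw)
    n,l,st,ce=cv2.connectedComponentsWithStats(m.astype(np.uint8)); j=1+st[1:,4].argmax()
    P=W[l==j];P=P[np.all(np.isfinite(P),1)];c=np.median(P,0);P=P[np.linalg.norm(P-c,axis=1)<.07]
    c=P.mean(0);u,s,vt=np.linalg.svd(P-c,full_matrices=False);nn=vt[2]*np.sign(vt[2][2])
    print("blade c",c.round(4),"normal",nn.round(3),"pitch",np.degrees(np.arctan2(-nn[0],nn[2])).round(1),len(P),s.round(3))
    return im
E
python3 -c "
from h import *
go(.5755,-.1668,.148,1,.160)
im=pitch()
cv2.imwrite('pics/b7.png',cv2.resize(im[110:210,180:280,::-1],None,fx=6,fy=6))
"
```

```text
t 9.1 world d mm [-1.6  0.3 -9.2] tool d [-1.3  9.3  0.3] turn y 0.07 q [-0.28  0.42  0.03  1.2  -0.01 -0.3 ] F [-0.5  0.1  2.6] w 22.9
 tool x [ 1.     0.019 -0.024] z [-0.019  1.     0.   ] y [-0.024 -0.    -1.   ] grasp [ 0.5771 -0.1671  0.1572]
blade c [ 0.7219 -0.1622  0.1529] normal [-0.032  0.003  0.999] pitch 1.8 439 [0.617 0.425 0.057]
```

View pics/b7.png

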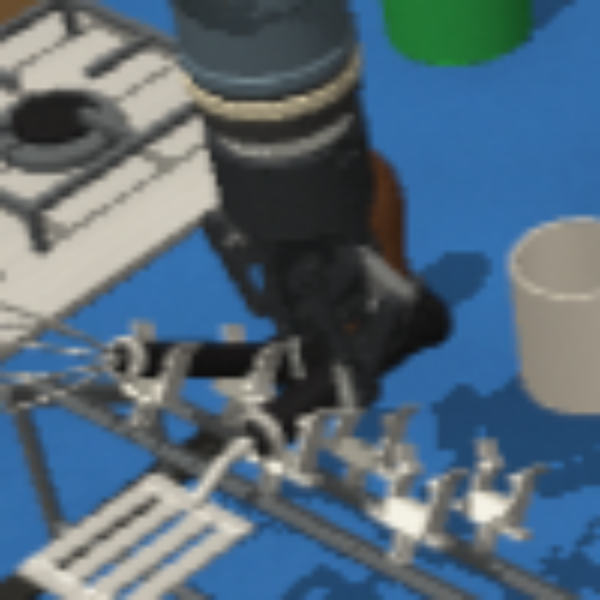

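apply_moves(commands="0 3 0 0; 0 3 0 0; 0 3 0 0; 0 0 0 0")

```text
time: 9.65
ee_pos: [0.5805, -0.167, 0.3078]
tool_rot: [-0.707, 0.002, 0.015, 0.707]
ft_force: [-1.2, -0.2, 2.6]
width: 0.023
```

```bash
python3 -c "
from h import *
go(.5755,-.1668,.148,1,.160)
im=pitch()
cv2.imwrite('pics/b8.png',cv2.resize(im[130:210,180:280,::-1],None,fx=7,fy=7))
"
```

```text
t 9.65 world d mm [-1.1  0.3  0.2] tool d [-1.1 -0.1  0.3] turn y 0.06 q [-0.28  0.43  0.02  1.18 -0.01 -0.3 ] F [-1.2 -0.2  2.6] w 23.0
 tool x [ 1.     0.019 -0.024] z [-0.019  1.     0.   ] y [-0.024 -0.    -1.   ] grasp [ 0.5766 -0.1671  0.1478]
blade c [ 0.7213 -0.1623  0.1636] normal [-0.166 -0.012  0.986] pitch 9.6 403 [0.6   0.408 0.057]
```

View pics/b8.png

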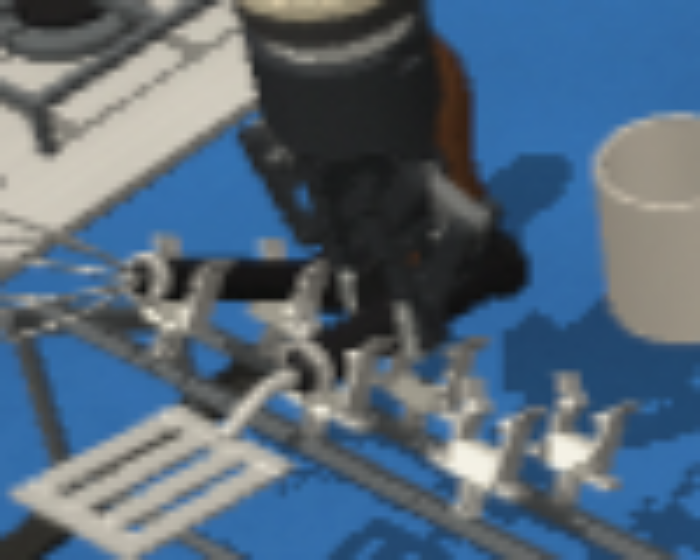

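apply_moves(commands="0 3 0 0; 0 3 0 0; 0 0 0 0")

```text
time: 10.07
ee_pos: [0.5802, -0.1671, 0.3014]
tool_rot: [-0.707, 0.002, 0.015, 0.707]
ft_force: [-2.7, 0.2, 2.7]
width: 0.0234
```

```bash
python3 -c "
from h import *
go(.5755,-.1668,.138,1,.160)
im=pitch()
cv2.imwrite('pics/b9.png',cv2.resize(im[140:205,200:280,::-1],None,fx=9,fy=9,interpolation=cv2.INTER_CUBIC))
"
```

```text
t 10.07 world d mm [-0.7  0.3 -3.4] tool d [-0.6  3.4  0.3] turn y 0.06 q [-0.28  0.43  0.    1.17 -0.01 -0.3 ] F [-2.7  0.2  2.7] w 23.4
 tool x [ 1.     0.019 -0.025] z [-0.018  1.     0.   ] y [-0.025 -0.    -1.   ] grasp [ 0.5762 -0.1671  0.1414]
blade c [ 0.7191 -0.1618  0.1735] normal [-0.277 -0.008  0.961] pitch 16.1 355 [0.572 0.38  0.051]
```

View pics/b9.png

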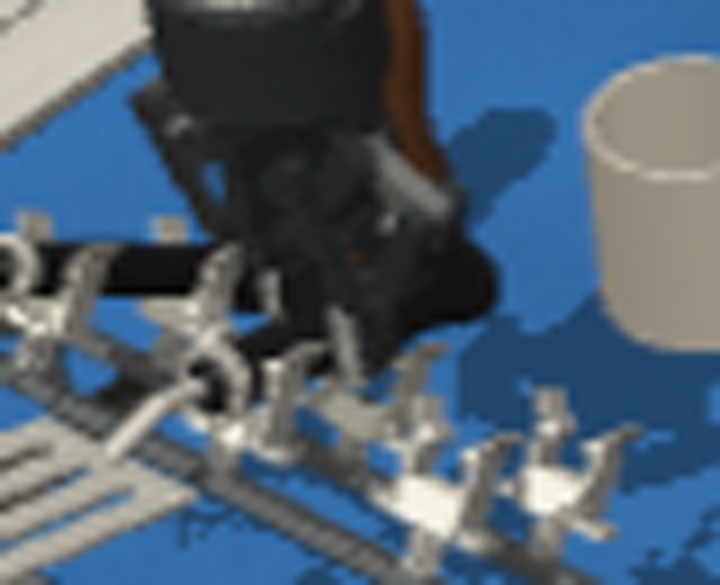

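apply_moves(commands="2.5 2 0 0; 2.5 2 0 0; 0 0 0 0")

```text
time: 10.5
ee_pos: [0.5839, -0.1669, 0.2962]
tool_rot: [-0.707, 0.004, 0.017, 0.707]
ft_force: [-2.4, 0.7, 4.3]
width: 0.0228
```

```bash
cat >> h.py <<'E'
def clip(ox,oy,yaw=1.0,off=.160):
    o=bot.observe();R=Ro.from_quat(o["tool_rot"]).as_matrix();g=o["ee_pos"]+R[:,1]*off-[ox,oy,.135]
    a=np.radians(yaw);u=g[0]*np.cos(a)+g[1]*np.sin(a);v=-g[0]*np.sin(a)+g[1]*np.cos(a);c,s=np.cos(np.radians(35)),np.sin(np.radians(35))
    F=o["ft_force"]
    print("clip xyz mm",np.round([1e3*(u*c+g[2]*s),1e3*v,1e3*(-u*s+g[2]*c)],1),"F out",round(-F[0]*s+F[2]*c,1),"F along",round(F[0]*c+F[2]*s,1),"Fy",round(F[1],1))
E
python3 -c "
from h import *
go(.5755,-.1668,.138,1,.160)
clip(.5903,-.165)
im=pitch()
"
```

```text
t 10.5 world d mm [-3.6  0.1  1.7] tool d [-3.7 -1.6  0.1] turn y 0.04 q [-0.28  0.44  0.01  1.16 -0.01 -0.29] F [-2.4  0.7  4.3] w 22.8
 tool x [ 0.999  0.018 -0.03 ] z [-0.018  1.     0.001] y [-0.03  0.   -1.  ] grasp [ 0.5791 -0.1669  0.1363]
clip xyz mm [-8.4 -1.7  7.5] F out 4.9 F along 0.5 Fy 0.7
blade c [ 0.7205 -0.1628  0.1777] normal [-0.335 -0.012  0.942] pitch 19.6 326 [0.549 0.363 0.049]
```

apply_moves(commands="2 2 0 0; 1.5 2 0 0; 1 1 0 0; 0 0 0 0", grip_force=25)

```text
time: 11.05
ee_pos: [0.5872, -0.1667, 0.2916]
tool_rot: [-0.707, 0.005, 0.017, 0.707]
ft_force: [-4.8, 0.0, 6.5]
width: 0.0233
```

```bash
python3 -c "
from h import *
clip(.5903,-.165)
im=pitch()
cv2.imwrite('pics/b10.png',cv2.resize(im[140:205,200:280,::-1],None,fx=9,fy=9,interpolation=cv2.INTER_CUBIC))
"
```

```text
clip xyz mm [-8.6 -1.5  2. ] F out 8.1 F along -0.2 Fy 0.0
blade c [ 0.7224 -0.1622  0.1742] normal [-0.337 -0.003  0.941] pitch 19.7 326 [0.55  0.363 0.051]
```

View pics/b10.png

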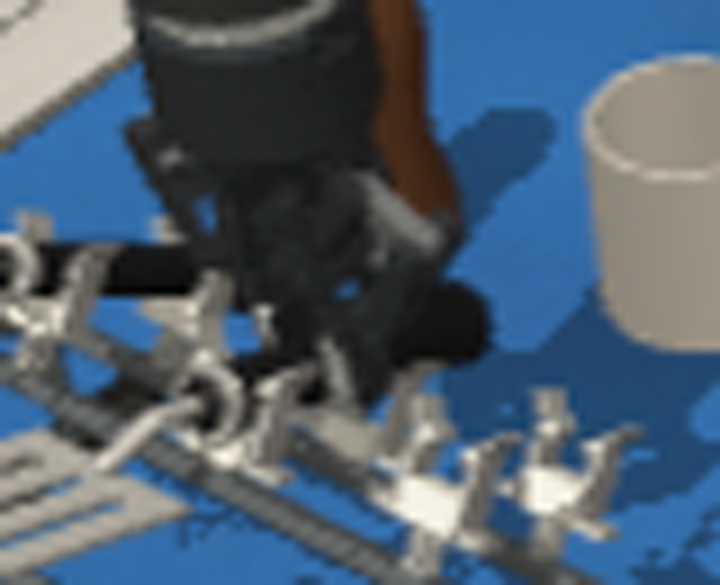

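apply_moves(commands="1.5 2 0 0; 1.5 2 0 0; 0 0 0 0", grip_force=30)

```text
time: 11.48
ee_pos: [0.5884, -0.1666, 0.2893]
tool_rot: [0.707, -0.006, -0.018, -0.707]
ft_force: [-3.9, 0.2, 5.4]
width: 0.0229
```

```bash
python3 -c "
from h import *
clip(.5903,-.165)
im=pitch()
"
```

```text
clip xyz mm [-9.2 -1.6 -0.4] F out 6.7 F along -0.1 Fy 0.2
blade c [ 0.7208 -0.1624  0.1777] normal [-0.373 -0.005  0.928] pitch 21.9 294 [0.531 0.344 0.049]
```

apply_moves(commands="1.5 2 0 0; 1.5 2 0 0; 0 0 0 0")

```text
time: 11.9
ee_pos: [0.5897, -0.1666, 0.2867]
tool_rot: [0.707, -0.007, -0.019, -0.707]
ft_force: [-5.1, 0.1, 5.8]
width: 0.0231
```

```bash
python3 -c "
from h import *
clip(.5903,-.165)
im=pitch()
"
```

```text
clip xyz mm [-10.   -1.6  -3. ] F out 7.6 F along -0.8 Fy 0.1
blade c [ 0.7203 -0.1625  0.1815] normal [-0.419 -0.008  0.908] pitch 24.8 270 [0.509 0.326 0.044]
```

apply_moves(commands="3 2 0 0; 3 2 0 0; 0 0 0 0")

```text
time: 12.32
ee_pos: [0.5929, -0.1664, 0.283]
tool_rot: [0.707, -0.009, -0.021, -0.707]
ft_force: [-3.3, -0.1, 6.1]
width: 0.0228
```

```bash
python3 -c "
from h import *
clip(.5903,-.165)
im=pitch()
"
```

```text
clip xyz mm [-10.2  -1.5  -7.3] F out 6.8 F along 0.8 Fy -0.1
blade c [ 0.7167 -0.1624  0.1876] normal [-0.47  -0.008  0.883] pitch 28.0 231 [0.485 0.297 0.043]
```

apply_moves(commands="3 2 0 0; 3 2 0 0; 0 0 0 0")

```text
time: 12.75
ee_pos: [0.5962, -0.1663, 0.2792]
tool_rot: [0.707, -0.012, -0.023, -0.707]
ft_force: [-4.4, 1.0, 7.3]
width: 0.0229
```

```bash
python3 -c "
from h import *
clip(.5903,-.165)
im=pitch()
cv2.imwrite('pics/b11.png',cv2.resize(im[140:205,200:280,::-1],None,fx=9,fy=9,interpolation=cv2.INTER_CUBIC))
"
```

```text
clip xyz mm [-10.5  -1.4 -11.8] F out 8.5 F along 0.6 Fy 1.0
blade c [ 0.7138 -0.1634  0.1934] normal [-0.526 -0.009  0.85 ] pitch 31.8 193 [0.458 0.265 0.041]
```

View pics/b11.png

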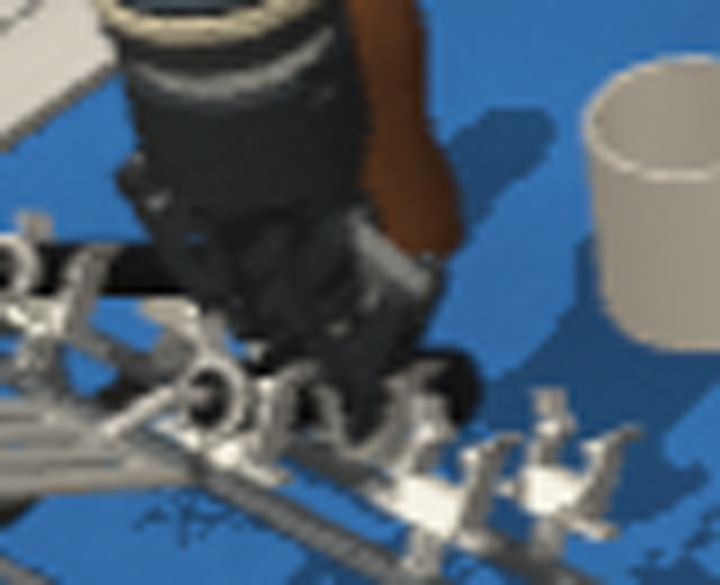

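apply_moves(commands="3.5 1 0 0; 3.5 1 0 0; 0 0 0 0", grip_force=40)

```text
time: 13.18
ee_pos: [0.598, -0.1661, 0.2792]
tool_rot: [0.707, -0.016, -0.026, -0.706]
ft_force: [-2.4, 2.3, 7.5]
width: 0.0227
```

```bash
python3 -c "
from h import *
clip(.5903,-.165)
im=pitch()
"
```

```text
clip xyz mm [-10.3  -1.4 -11.7] F out 7.5 F along 2.3 Fy 2.3
blade c [ 0.7137 -0.1637  0.1934] normal [-0.532 -0.     0.847] pitch 32.2 194 [0.452 0.264 0.037]
```

apply_moves(commands="-1 -4 0 0; -1 -4 0 0; -1 -2 0 0; 0 0 0 0")

```text
time: 13.72
ee_pos: [0.5931, -0.1662, 0.2879]
tool_rot: [0.707, -0.018, -0.029, -0.706]
ft_force: [-2.3, -0.5, -0.3]
width: 0.0225
```

```bash
python3 -c "
from h import *
clip(.5903,-.165);go(.5903,-.165,.135,1,.160)
im=pitch()
cv2.imwrite('pics/b12.png',cv2.resize(im[140:205,200:280,::-1],None,fx=9,fy=9,interpolation=cv2.INTER_CUBIC))
"
```

```text
clip xyz mm [-10.3  -1.3  -1. ] F out 1.0 F along -2.1 Fy -0.5
t 13.72 world d mm [7.9 1.5 6.8] tool d [ 7.4 -7.3  1.4] turn y -0.18 q [-0.27  0.48  0.04  1.2  -0.02 -0.28] F [-2.3 -0.5 -0.3] w 22.5
 tool x [ 0.998  0.014 -0.067] z [-0.014  1.    -0.001] y [-0.067 -0.002 -0.998] grasp [ 0.5824 -0.1665  0.1282]
blade c [ 0.7087 -0.163   0.2026] normal [-0.529 -0.002  0.848] pitch 32.0 190 [0.44  0.272 0.038]
```

View pics/b12.png

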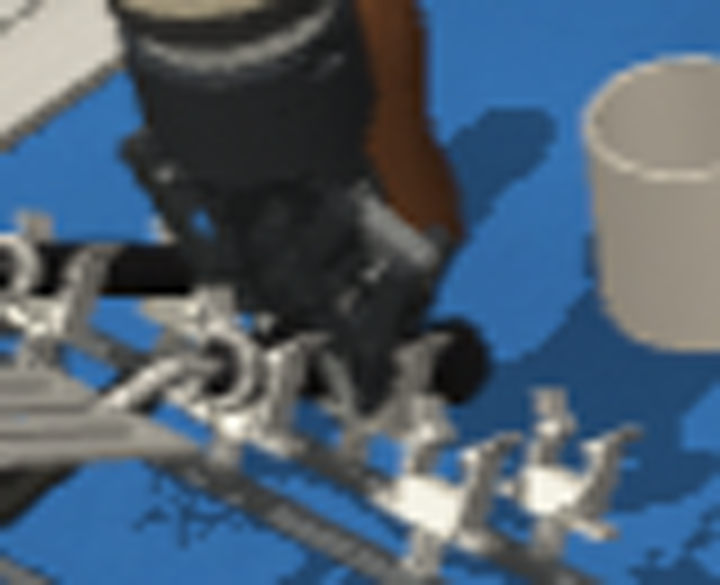

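apply_moves(commands="3 -2.3 0 0; 3 -2.3 0 0; 3 -2.3 0 0; 0 0 0 0")

```text
time: 14.28
ee_pos: [0.5983, -0.1662, 0.2893]
tool_rot: [-0.706, 0.025, 0.034, 0.706]
ft_force: [1.2, 0.8, 2.8]
width: 0.0229
```

```bash
python3 -c "
from h import *
clip(.5903,-.165);go(.5903,-.165,.135,1,.160)
im=pitch()
"
```

```text
clip xyz mm [-7.5 -1.2 -1.1] F out 1.5 F along 2.6 Fy 0.8
t 14.28 world d mm [5.5 1.3 5.2] tool d [ 5.  -5.6  1.2] turn y -0.26 q [-0.27  0.49  0.07  1.23 -0.02 -0.28] F [1.2 0.8 2.8] w 22.9
 tool x [ 0.996  0.013 -0.084] z [-0.013  1.     0.001] y [-0.084 -0.001 -0.996] grasp [ 0.5848 -0.1663  0.1298]
blade c [ 0.7125 -0.163   0.202 ] normal [-0.509  0.002  0.861] pitch 30.6 204 [0.46  0.275 0.04 ]
```

apply_moves(commands="5 -4 0 0; 5 -4 0 0; 0 0 0 0")

```text
time: 14.7
ee_pos: [0.6024, -0.1662, 0.2907]
tool_rot: [-0.706, 0.034, 0.042, 0.707]
ft_force: [2.7, -0.3, 3.9]
width: 0.023
```

```bash
python3 -c "
from h import *
clip(.5903,-.165);go(.5903,-.165,.135,1,.160)
im=pitch()
"
```

```text
clip xyz mm [-6.2 -1.   0.2] F out 1.6 F along 4.5 Fy -0.3
t 14.7 world d mm [5.1 1.1 3.4] tool d [ 4.7 -3.9  1. ] turn y -0.34 q [-0.26  0.51  0.1   1.27 -0.03 -0.27] F [ 2.7 -0.3  3.9] w 23.0
 tool x [ 0.994  0.011 -0.108] z [-0.011  1.     0.002] y [-0.108  0.001 -0.994] grasp [ 0.5852 -0.1661  0.1316]
blade c [ 0.7143 -0.1636  0.2006] normal [-0.492  0.001  0.87 ] pitch 29.5 219 [0.468 0.287 0.039]
```

apply_moves(commands="0 0 0 0; 0 0 0 0; 0 0 0 0", hand=0.6)

```text
time: 15.12
ee_pos: [0.6033, -0.166, 0.2914]
tool_rot: [-0.706, 0.033, 0.041, 0.706]
ft_force: [0.2, 0.4, -0.6]
width: 0.0509
```

```bash
python3 -c "
from h import *
clip(.5903,-.165);go(.5903,-.165,.135,1,.160)
im=pitch()
cv2.imwrite('pics/b13.png',cv2.resize(im[110:205,180:280,::-1],None,fx=6,fy=6,interpolation=cv2.INTER_CUBIC))
"
```

```text
clip xyz mm [-4.7 -0.9 -0.1] F out -0.6 F along -0.2 Fy 0.4
t 15.12 world d mm [3.8 1.  2.8] tool d [ 3.5 -3.1  0.9] turn y -0.32 q [-0.26  0.51  0.11  1.27 -0.03 -0.27] F [ 0.2  0.4 -0.6] w 50.9
 tool x [ 0.994  0.012 -0.105] z [-0.012  1.     0.002] y [-0.105  0.    -0.994] grasp [ 0.5865 -0.166   0.1322]
blade c [ 0.7097 -0.1632  0.2051] normal [-0.527  0.022  0.85 ] pitch 31.8 198 [0.469 0.266 0.043]
```

View pics/b13.png

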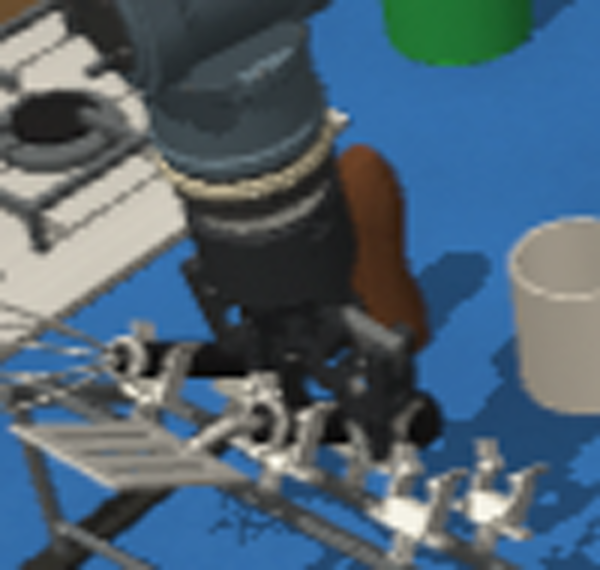

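apply_moves(commands="0 -20 0 0; 0 -40 0 0; 0 -50 0 0; -30 -20 30 0; -40 0 40 0; -40 0 40 0; 0 0 40 0; 0 0 0 0")

```text
time: 16.18
ee_pos: [0.5045, -0.0135, 0.4388]
tool_rot: [-0.706, 0.029, 0.037, 0.707]
ft_force: [0.4, 0.1, -0.6]
width: 0.051
```

```bash
python3 -c "
from h import *
go(.5903,-.165,.135,1,.160)
im=pitch()
np.savez('s1.npz',im=im)
cv2.imwrite('pics/c1.png',cv2.resize(im[140:210,175:275,::-1],None,fx=8,fy=8,interpolation=cv2.INTER_CUBIC))
im,d=bot.camera('top');np.savez('t1.npz',im=im,d=d);cv2.imwrite('pics/c2.png',cv2.resize(im[110:210,360:460,::-1],None,fx=6,fy=6,interpolation=cv2.INTER_CUBIC))
"
```

```text
t 16.18 world d mm [ 100.9 -151.6 -144.5] tool d [ 112.3  134.2 -153. ] turn y -0.34 q [-0.03  0.24  0.07  1.5  -0.   -0.04] F [ 0.4  0.1 -0.6] w 51.0
 tool x [ 0.996  0.011 -0.094] z [-0.011  1.     0.002] y [-0.094  0.001 -0.996] grasp [ 0.4894 -0.0134  0.2795]
blade c [ 0.7109 -0.1628  0.2057] normal [-0.532  0.015  0.846] pitch 32.2 193 [0.449 0.268 0.037]
```

View pics/c1.png

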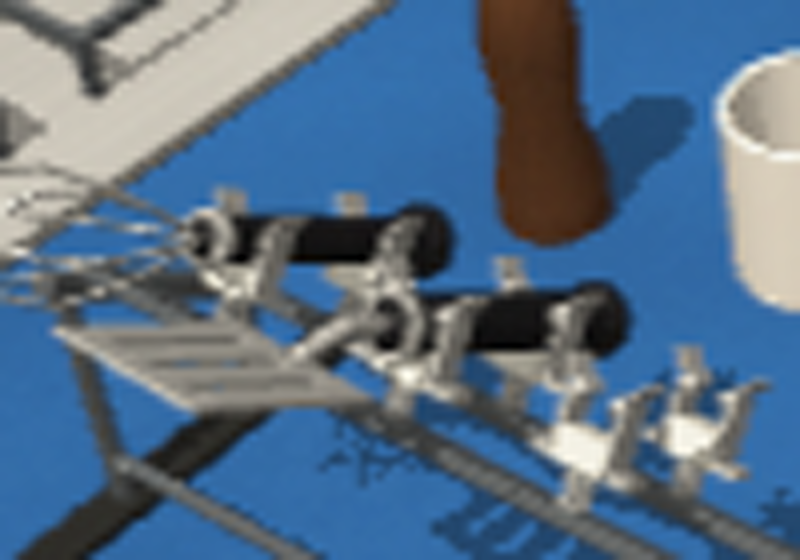

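View pics/c2.png

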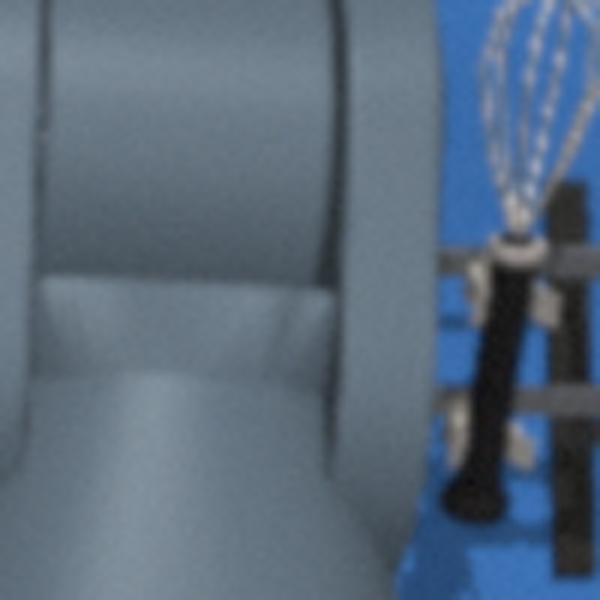

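```bash
cat >> h.py <<'E'
def cw(p,ox,oy,yaw=1.0):
    """clip-frame mm -> world"""
    x,y,z=np.asarray(p,float)/1e3;c,s=np.cos(np.radians(35)),np.sin(np.radians(35));u=x*c-z*s;h=.135+x*s+z*c;a=np.radians(yaw)
    return np.array([ox+u*np.cos(a)-y*np.sin(a),oy+u*np.sin(a)+y*np.cos(a),h])
E
python3 - <<'E'
from h import *
im=np.load("s1.npz")["im"][:,:,::-1]
x0,y0,f=175,140,8
g=cv2.resize(im[140:210,175:275],None,fx=f,fy=f,interpolation=cv2.INTER_CUBIC)
def P(p,o,col,r=3):
    u,v=(proj("scene",cw(p,*o))-[x0,y0]+.5)*f
    cv2.circle(g,(int(u),int(v)),r,col,-1); return u,v
w=(.5903,-.165)
for dx,col in ((0,(0,0,255)),(-10,(0,255,255))):
    for a in np.linspace(0,2*np.pi,24): P((-72+dx,16*np.cos(a),16*np.sin(a)),w,col,2)
    for a in np.linspace(0,2*np.pi,24): P((58+dx,14*np.cos(a),14*np.sin(a)),w,col,2)
    for b in ((101,34),(101,-34),(191,34),(191,-34)): P((b[0]+dx,b[1],-14),w,col,3)
n=(.5888,-.0755)
for x in(-35,35):
    for y in(-1,1):
        for xx in (-7,7):
            P((x+xx,y*14,18),n,(0,255,0),2); P((x+xx,y*17,20),w,(0,255,0),2)
            P((x+xx,y*6,-8),n,(255,0,255),2)
cv2.imwrite("pics/c3.png",g)
E
```

```text
(no output)
```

View pics/c3.png

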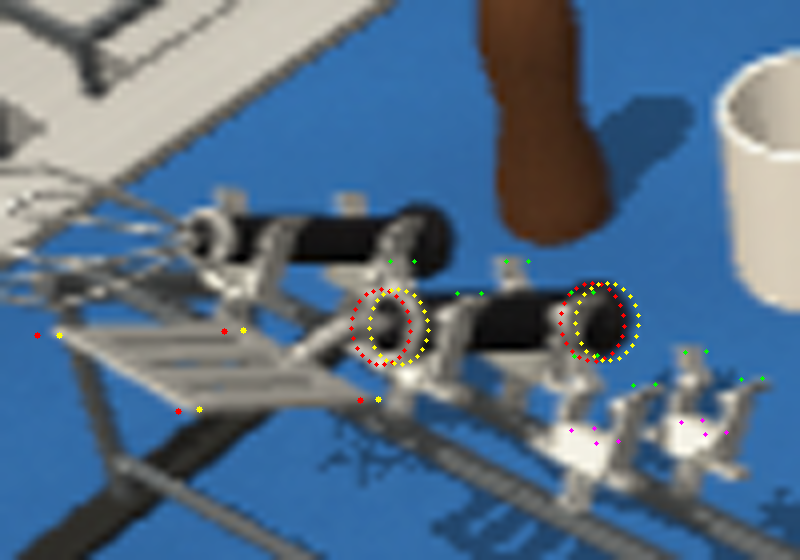

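apply_moves(commands="-20 0 45 -10.5; -20 0 50 -10.5; 20 0 50 -10.5; 20 0 45 -10.5; 10 0 20 -10.5; 0 0 0 -8; 0 0 0 0", hand=0.7)

```text
time: 17.15
ee_pos: [0.445, 0.2, 0.4435]
tool_rot: [-0.587, -0.338, 0.394, 0.621]
ft_force: [0.7, 0.1, -0.1]
width: 0.0597
```

```bash
python3 -c "
from h import *
go(.405,.304,.10,62.6,.160)
"
```

```text
t 17.15 world d mm [ -25.1  104.  -184.2] tool d [ 88.3 185.8  55.2] turn y -0.14 q [ 0.41  0.2   0.04  1.49  0.04 -0.68] F [ 0.7  0.1 -0.1] w 59.7
 tool x [ 0.462  0.886 -0.043] z [-0.882  0.464  0.082] y [-0.093  0.    -0.996] grasp [0.4301 0.2    0.2842]
```

apply_moves(commands="50 10 30 0; 45 50 30 0; 0 55 0 0; 0 55 0 0; 0 0 0 0")

```text
time: 17.77
ee_pos: [0.426, 0.3055, 0.2775]
tool_rot: [-0.593, -0.331, 0.384, 0.626]
ft_force: [-0.4, -0.0, 0.2]
width: 0.0596
```

```bash
python3 -c "
from h import *
go(.405,.304,.016,62.6,.158)
im,d=bot.camera('top');cv2.imwrite('pics/d1.png',cv2.resize(im[150:270,170:310,::-1],None,fx=5,fy=5))
im,d=bot.camera('scene');cv2.imwrite('pics/d2.png',cv2.resize(im[180:300,330:470,::-1],None,fx=5,fy=5))
"
```

```text
t 17.77 world d mm [  -7.    -1.9 -104.1] tool d [ -0.8 104.3  -3.1] turn y -1.7 q [ 0.61  0.34 -0.21  1.09  0.05 -0.45] F [-0.4 -0.   0.2] w 59.6
 tool x [ 0.486  0.873 -0.041] z [-0.869  0.488  0.079] y [-0.089  0.003 -0.996] grasp [0.412  0.3059 0.1201]
```

View pics/d2.png

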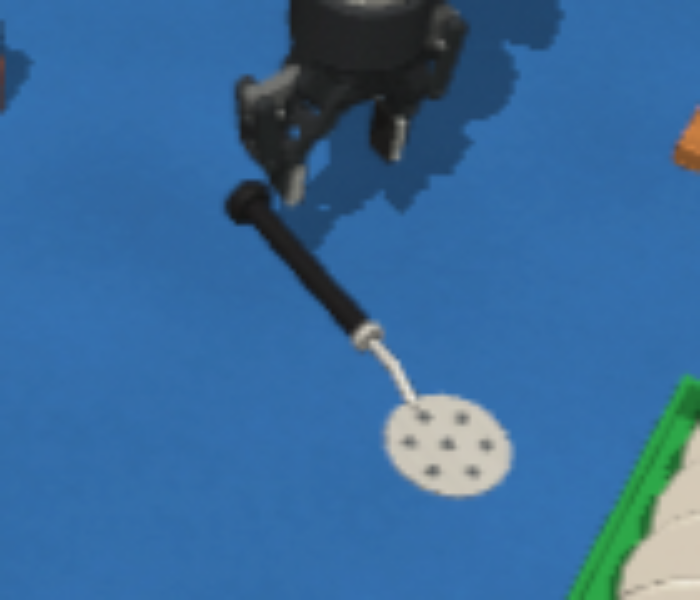

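apply_moves(commands="-1 40 -3 -1.7; 0 35 0 0; 0 20 0 0; 0 0 0 0; 0 0 0 0")

```text
time: 18.5
ee_pos: [0.4312, 0.3075, 0.1983]
tool_rot: [-0.588, -0.349, 0.38, 0.623]
ft_force: [0.1, 0.5, 0.2]
width: 0.0594
```

```bash
python3 -c "
from h import *
go(.405,.304,.016,62.6,.158)
im,d=bot.camera('scene');cv2.imwrite('pics/d3.png',cv2.resize(im[180:300,330:470,::-1],None,fx=5,fy=5))
"
```

```text
t 18.5 world d mm [-16.2  -6.7 -24.7] tool d [-13.2  25.5   9.5] turn y -0.47 q [ 0.61  0.42 -0.32  0.87  0.05 -0.48] F [0.1 0.5 0.2] w 59.4
 tool x [ 0.467  0.884 -0.012] z [-0.882  0.467  0.065] y [-0.063  0.02  -0.998] grasp [0.4212 0.3107 0.0407]
```

View pics/d3.png

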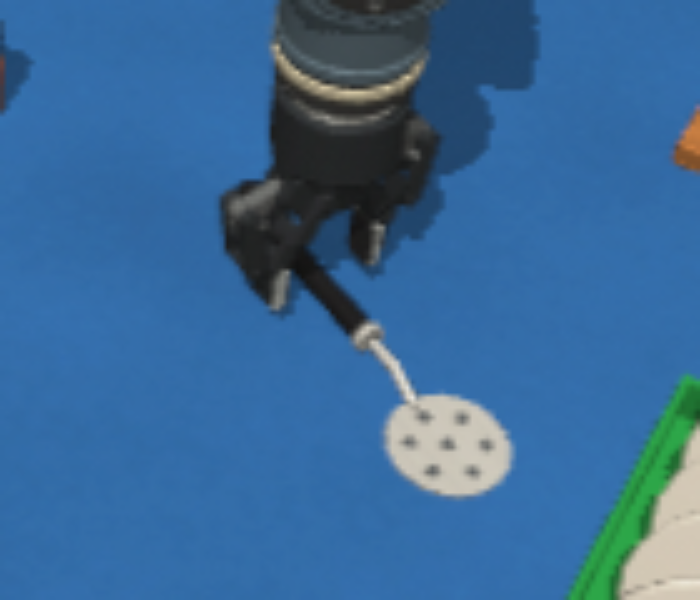

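apply_moves(commands="-13 0 10 -0.5; -1 12 1 0; 0 8 0 0; 0 0 0 0")

```text
time: 19.05
ee_pos: [0.4127, 0.3003, 0.18]
tool_rot: [-0.586, -0.353, 0.382, 0.622]
ft_force: [0.6, 0.2, -0.6]
width: 0.0597
```

```bash
python3 -c "
from h import *
go(.405,.304,.016,62.6,.158)
"
```

```text
t 19.05 world d mm [ 1.9  0.2 -6.4] tool d [ 1.1  6.3 -2. ] turn y 0.06 q [ 0.62  0.41 -0.4   0.8   0.05 -0.48] F [ 0.6  0.2 -0.6] w 59.7
 tool x [ 0.459  0.888 -0.008] z [-0.886  0.459  0.064] y [-0.061  0.022 -0.998] grasp [0.4031 0.3038 0.0224]
```

apply_moves(commands="1 4 -2 0; 0 0 0 0; 0 0 0 0; 0 0 0 0; 0 0 0 0; 0 0 0 0; 0 0 0 0; 0 0 0 0", hand=0, grip_force=25)

```text
time: 20.05
ee_pos: [0.4151, 0.3006, 0.1755]
tool_rot: [-0.586, -0.353, 0.382, 0.622]
ft_force: [-1.2, -0.1, 0.1]
width: 0.0153
```

```bash
python3 -c "
from h import *
go(.405,.304,.016,62.6,.160)
"
```

```text
t 20.05 world d mm [-0.4 -0.2  0.1] tool d [-0.3 -0.1  0.3] turn y 0.06 q [ 0.61  0.42 -0.4   0.79  0.05 -0.48] F [-1.2 -0.1  0.1] w 15.3
 tool x [ 0.459  0.888 -0.008] z [-0.886  0.459  0.064] y [-0.061  0.022 -0.998] grasp [0.4054 0.3042 0.0159]
```

apply_moves(commands="0 -20 0 0; 0 -40 0 0; 0 -40 0 0; 0 -40 0 0; 0 -40 0 0; 0 -30 0 0; 0 0 0 0")

```text
time: 20.92
ee_pos: [0.428, 0.2955, 0.3903]
tool_rot: [-0.586, -0.352, 0.383, 0.621]
ft_force: [0.0, -0.2, -2.2]
width: 0.015
```

```bash
python3 -c "
from h import *
go(.56,-.075,.23,1,.160)
im,d=bot.camera('scene');cv2.imwrite('pics/d4.png',cv2.resize(im[130:300,300:470,::-1],None,fx=3.5,fy=3.5))
"
```

```text
t 20.93 world d mm [ 142.1 -373.7   -0.6] tool d [-266.7  -15.7 -297.4] turn y 61.68 q [ 0.59  0.25 -0.03  1.33  0.05 -0.5 ] F [ 0.  -0.2 -2.2] w 15.0
 tool x [ 0.459  0.888 -0.011] z [-0.886  0.459  0.065] y [-0.063  0.02  -0.998] grasp [0.4179 0.2987 0.2306]
```

View pics/d4.png

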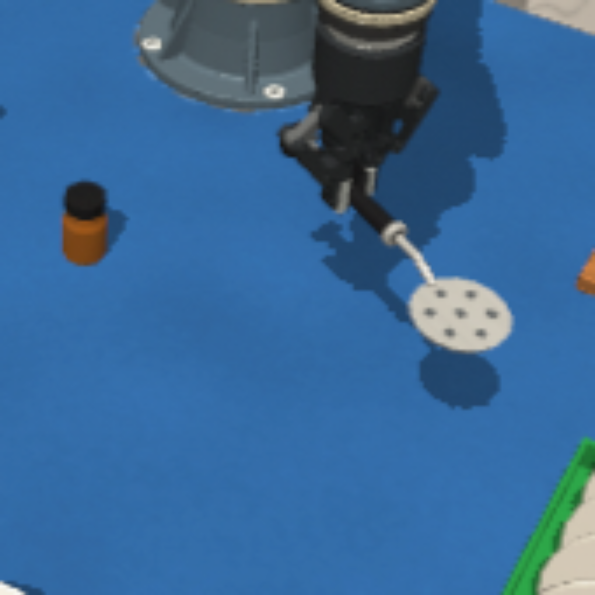

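apply_moves(commands="0 0 0 10.3; 0 0 -15 10.3; 0 0 -25 10.3; 10 0 -35 10.3; 10 0 -40 10.3; 10 0 -40 10.2; 0 0 -30 0; 0 0 0 0")

```text
time: 21.98
ee_pos: [0.5218, 0.1359, 0.3651]
tool_rot: [-0.703, 0.036, 0.023, 0.71]
ft_force: [-0.0, 0.3, -1.8]
width: 0.015
```

```bash
python3 -c "
from h import *
go(.581,-.0764,.215,1,.160)
"
```

```text
t 21.98 world d mm [  72.6 -214.     9.4] tool d [  75.2  -17.6 -212.5] turn y -1.99 q [ 0.25  0.31 -0.01  1.32  0.03  0.26] F [-0.   0.3 -1.8] w 15.0
 tool x [ 0.996 -0.017 -0.083] z [0.018 1.    0.009] y [-0.083  0.011 -0.996] grasp [0.5084 0.1376 0.2056]
```

apply_moves(commands="5 -20 -25 -1; 15 -5 -45 -1; 18 -5 -45 0; 18 0 -45 0; 18 0 -40 0; 8 0 -15 0; 0 0 0 0")

```text
time: 22.85
ee_pos: [0.6106, -0.0789, 0.3766]
tool_rot: [-0.701, 0.025, 0.042, 0.711]
ft_force: [-0.4, 0.7, -1.5]
width: 0.0148
```

```bash
python3 -c "
from h import *
go(.581,-.0764,.195,1,.160)
im=pitch(-.075)
"
```

```text
t 22.85 world d mm [-14.4   0.5 -22.4] tool d [-12.2  23.6   0.5] turn y 0.47 q [-0.13  0.45  0.23  1.44  0.   -0.15] F [-0.4  0.7 -1.5] w 14.8
 tool x [ 0.995  0.026 -0.094] z [-0.024  1.     0.015] y [-0.094  0.012 -0.995] grasp [ 0.5954 -0.0769  0.2174]
blade c [ 0.7283 -0.0727  0.1952] normal [0.163 0.039 0.986] pitch -9.4 440 [0.462 0.367 0.062]
```

apply_moves(commands="-12 -10 0 0.4; 0 -20 0 0; 0 -20 0 0; 0 -20 0 0; 0 0 0 0; 0 35 0 0; 0 35 0 0; 0 0 0 0")

```text
time: 23.9
ee_pos: [0.5906, -0.0691, 0.3833]
tool_rot: [-0.701, 0.023, 0.042, 0.711]
ft_force: [-0.5, 0.8, -0.7]
width: 0.015
```

```bash
python3 -c "
from h import *
go(.581,-.0764,.195,1,.160)
"
```

```text
t 23.9 world d mm [  5.3  -9.3 -29. ] tool d [ 7.7 28.2 -9.9] turn y 0.6 q [-0.12  0.41  0.18  1.44  0.   -0.14] F [-0.5  0.8 -0.7] w 15.0
 tool x [ 0.995  0.028 -0.093] z [-0.026  1.     0.015] y [-0.093  0.013 -0.996] grasp [ 0.5757 -0.0671  0.224 ]
```

apply_moves(commands="4 10 -6 0.6; 4 10 -4 0; 0 8 0 0; 0 0 0 0")

```text
time: 24.4
ee_pos: [0.5971, -0.079, 0.3552]
tool_rot: [-0.702, 0.026, 0.037, 0.711]
ft_force: [-0.1, 0.2, -0.9]
width: 0.0147
```

```bash
python3 -c "
from h import *
go(.581,-.0764,.18,1,.160)
im=pitch(-.075)
cv2.imwrite('pics/e1.png',cv2.resize(im[130:210,190:290,::-1],None,fx=7,fy=7))
im,d=bot.camera('top');cv2.imwrite('pics/e2.png',cv2.resize(im[110:210,340:440,::-1],None,fx=6,fy=6))
"
```

```text
t 24.4 world d mm [ -1.7   0.6 -15.9] tool d [-0.3 16.   0.5] turn y -0.03 q [-0.13  0.43  0.14  1.37  0.   -0.15] F [-0.1  0.2 -0.9] w 14.7
 tool x [ 0.996  0.017 -0.09 ] z [-0.016  1.     0.014] y [-0.09   0.012 -0.996] grasp [ 0.5827 -0.077   0.1959]
blade c [ 0.716  -0.0739  0.1743] normal [0.155 0.058 0.986] pitch -8.9 425 [0.446 0.359 0.056]
```

View pics/e1.png

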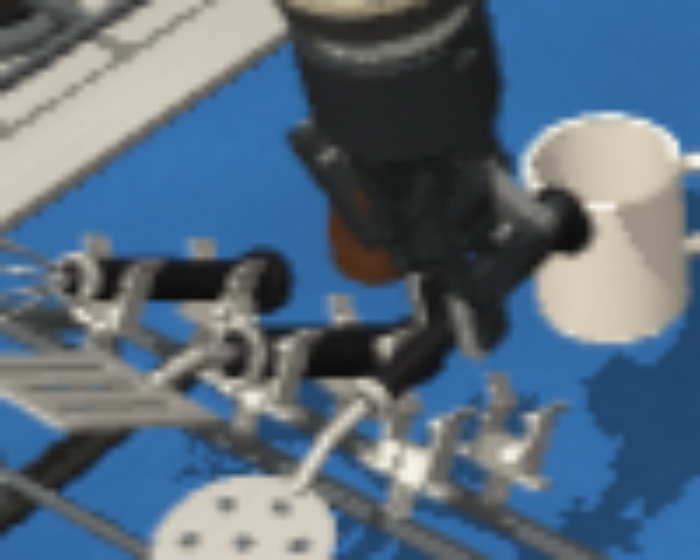

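View pics/e2.png

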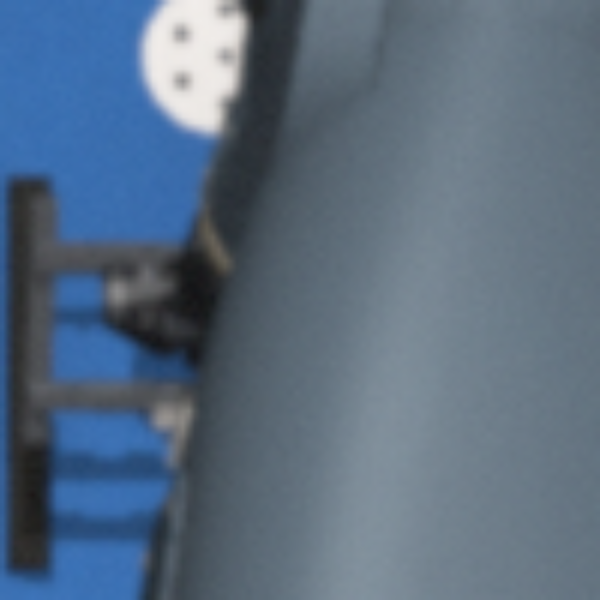

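apply_moves(commands="0 6 0 0; 0 6 0 0; 0 4 0 0; 0 0 0 0", grip_force=20)

```text
time: 25.0
ee_pos: [0.5957, -0.0786, 0.3394]
tool_rot: [-0.702, 0.025, 0.037, 0.711]
ft_force: [1.1, 0.2, -2.4]
width: 0.015
```

```bash
python3 -c "
from h import *
clip(.5888,-.0755);go(.581,-.0764,.18,1,.160)
"
```

```text
clip xyz mm [19.9 -1.  41. ] F out -2.5 F along -0.5 Fy 0.2
t 25.0 world d mm [-0.6  0.3 -0. ] tool d [-0.6  0.1  0.3] turn y -0.02 q [-0.13  0.44  0.11  1.33  0.   -0.15] F [ 1.1  0.2 -2.4] w 15.0
 tool x [ 0.996  0.017 -0.088] z [-0.016  1.     0.013] y [-0.088  0.012 -0.996] grasp [ 0.5816 -0.0767  0.18  ]
```

apply_moves(commands="0 4 0 0; 0 3 0 0; 0 3 0 0; 0 0 0 0")

```text
time: 25.5
ee_pos: [0.595, -0.0784, 0.3295]
tool_rot: [-0.702, 0.025, 0.036, 0.711]
ft_force: [-1.2, 0.6, 0.9]
width: 0.0151
```

```bash
python3 -c "
from h import *
clip(.5888,-.0755);go(.581,-.0764,.17,1,.160)
im=pitch(-.075)
"
```

```text
clip xyz mm [13.9 -0.9 33.1] F out 1.4 F along -0.5 Fy 0.6
t 25.5 world d mm [-0.2  0.2 -0.1] tool d [-0.2  0.1  0.2] turn y -0.01 q [-0.13  0.44  0.09  1.31  0.   -0.15] F [-1.2  0.6  0.9] w 15.1
 tool x [ 0.996  0.017 -0.086] z [-0.016  1.     0.013] y [-0.087  0.012 -0.996] grasp [ 0.5812 -0.0766  0.1701]
blade c [ 0.7149 -0.0731  0.1505] normal [0.142 0.055 0.988] pitch -8.2 412 [0.438 0.352 0.06 ]
```

apply_moves(commands="0 3 0 0; 0 3 0 0; 0 3 0 0; 0 3 0 0; 0 0 0 0")

```text
time: 26.18
ee_pos: [0.5948, -0.0784, 0.3188]
tool_rot: [-0.702, 0.023, 0.035, 0.711]
ft_force: [0.7, 0.6, 3.5]
width: 0.0148
```

```bash
python3 -c "
from h import *
clip(.5888,-.0755)
im=pitch(-.075)
"
```

```text
clip xyz mm [ 8.1 -0.9 24. ] F out 2.5 F along 2.6 Fy 0.6
blade c [ 0.7153 -0.0733  0.1428] normal [0.122 0.064 0.99 ] pitch -7.0 416 [0.447 0.357 0.062]
```

apply_moves(commands="0 3 0 0; 0 3 0 0; 0 3 0 0; 0 0 0 0")

```text
time: 26.72
ee_pos: [0.5939, -0.0783, 0.3095]
tool_rot: [-0.702, 0.023, 0.035, 0.711]
ft_force: [-0.8, -0.6, 2.7]
width: 0.0149
```

```bash
python3 -c "
from h import *
clip(.5888,-.0755);go(.581,-.0764,.15,1,.160)
im=pitch(-.075)
cv2.imwrite('pics/e3.png',cv2.resize(im[140:210,200:290,::-1],None,fx=8,fy=8))
"
```

```text
clip xyz mm [ 2.1 -0.8 16.9] F out 2.7 F along 0.9 Fy -0.6
t 26.73 world d mm [ 0.1  0.1 -0. ] tool d [ 0.1 -0.   0.1] turn y -0.02 q [-0.13  0.45  0.05  1.25  0.   -0.15] F [-0.8 -0.6  2.7] w 14.9
 tool x [ 0.997  0.017 -0.082] z [-0.016  1.     0.013] y [-0.082  0.011 -0.997] grasp [ 0.5809 -0.0765  0.15  ]
blade c [ 0.7164 -0.0734  0.1557] normal [-0.034  0.056  0.998] pitch 1.9 375 [0.425 0.335 0.055]
```

View pics/e3.png

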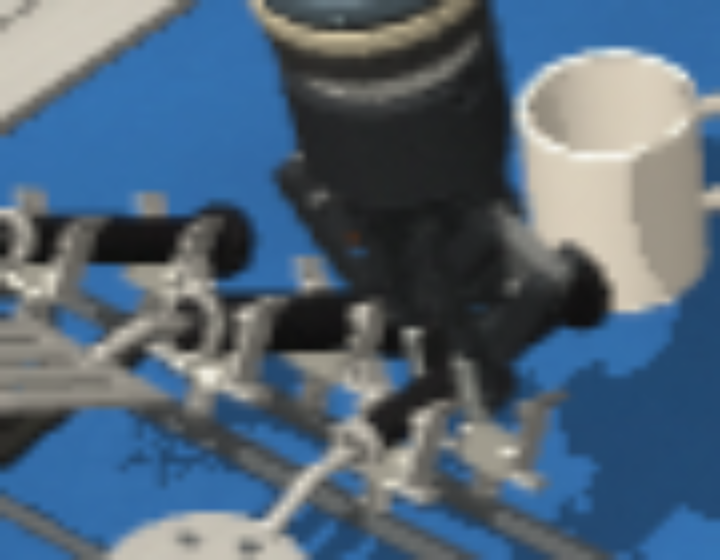

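apply_moves(commands="0 3 0 0; 0.5 3 0 0; 0.5 3 0 0; 0 0 0 0")

```text
time: 27.28
ee_pos: [0.5939, -0.0782, 0.2997]
tool_rot: [-0.702, 0.023, 0.035, 0.711]
ft_force: [-2.4, -0.7, 2.4]
width: 0.015
```

```bash
python3 -c "
from h import *
clip(.5888,-.0755)
im=pitch(-.075)
"
```

```text
clip xyz mm [-3.7 -0.7  9. ] F out 3.4 F along -0.6 Fy -0.7
blade c [ 0.7143 -0.0736  0.1723] normal [-0.219  0.05   0.975] pitch 12.6 313 [0.403 0.302 0.049]
```

apply_moves(commands="1 3 0 0; 1.5 3 0 0; 0 0 0 0")

```text
time: 27.7
ee_pos: [0.5957, -0.078, 0.2931]
tool_rot: [-0.702, 0.024, 0.035, 0.711]
ft_force: [-2.2, 0.1, 3.6]
width: 0.0149
```

```bash
python3 -c "
from h import *
clip(.5888,-.0755);go(.581,-.0764,.15,1,.160)
im=pitch(-.075)
"
```

```text
clip xyz mm [-6.1 -0.6  2.7] F out 4.2 F along 0.3 Fy 0.1
t 27.7 world d mm [-1.3 -0.1 16.4] tool d [ -2.6 -16.2   0.1] turn y -0.02 q [-0.13  0.46  0.03  1.22  0.   -0.15] F [-2.2  0.1  3.6] w 14.9
 tool x [ 0.996  0.017 -0.084] z [-0.016  1.     0.013] y [-0.084  0.011 -0.996] grasp [ 0.5823 -0.0763  0.1336]
blade c [ 0.7132 -0.0735  0.1806] normal [-0.326  0.052  0.944] pitch 19.0 266 [0.366 0.281 0.044]
```

apply_moves(commands="3 2 0 0; 3 2 0 0; 3 1.5 0 0; 0 0 0 0")

```text
time: 28.25
ee_pos: [0.6012, -0.078, 0.2866]
tool_rot: [-0.702, 0.027, 0.038, 0.71]
ft_force: [-1.8, 0.6, 8.3]
width: 0.0147
```

```bash
python3 -c "
from h import *
clip(.5888,-.0755)
im=pitch(-.075)
"
```

```text
clip xyz mm [-6.4 -0.7 -5. ] F out 7.8 F along 3.3 Fy 0.6
blade c [ 0.7147 -0.0736  0.1795] normal [-0.36   0.048  0.932] pitch 21.1 253 [0.362 0.271 0.041]
```

apply_moves(commands="2.5 2 0 0; 2.5 2 0 0; 0 0 0 0", grip_force=25)

```text
time: 28.68
ee_pos: [0.6037, -0.0778, 0.2831]
tool_rot: [-0.702, 0.029, 0.04, 0.71]
ft_force: [-3.3, 0.3, 8.6]
width: 0.0148
```

```bash
python3 -c "
from h import *
clip(.5888,-.0755);go(.581,-.0764,.15,1,.160)
im=pitch(-.075)
cv2.imwrite('pics/e4.png',cv2.resize(im[140:210,200:290,::-1],None,fx=8,fy=8))
"
```

```text
clip xyz mm [-6.9 -0.6 -8.7] F out 8.9 F along 2.2 Fy 0.3
t 28.68 world d mm [-7.1 -0.3 26.1] tool d [ -9.6 -25.3   0.2] turn y -0.06 q [-0.13  0.48  0.04  1.22 -0.   -0.14] F [-3.3  0.3  8.6] w 14.8
 tool x [ 0.995  0.016 -0.097] z [-0.015  1.     0.012] y [-0.097  0.011 -0.995] grasp [ 0.5881 -0.0761  0.1239]
blade c [ 0.7126 -0.0731  0.1849] normal [-0.414  0.05   0.909] pitch 24.5 221 [0.346 0.251 0.038]
```

View pics/e4.png

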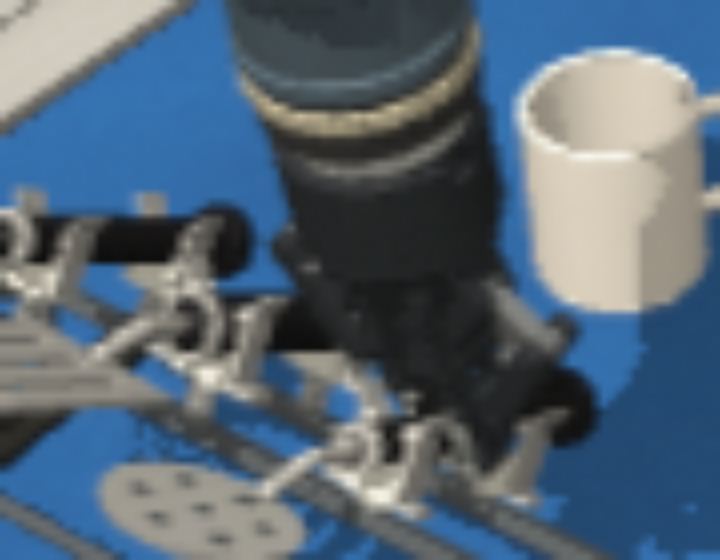

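apply_moves(commands="2.5 2 0 0; 2.5 2 0 0; 0 0 0 0", grip_force=30)

```text
time: 29.1
ee_pos: [0.6064, -0.0778, 0.2791]
tool_rot: [-0.702, 0.03, 0.041, 0.71]
ft_force: [-3.2, -1.2, 7.7]
width: 0.0151
```

```bash
python3 -c "
from h import *
clip(.5888,-.0755)
im=pitch(-.075)
"
```

```text
clip xyz mm [ -7.6  -0.7 -13.1] F out 8.2 F along 1.8 Fy -1.2
blade c [ 0.7096 -0.0722  0.1925] normal [-0.483  0.048  0.874] pitch 28.9 179 [0.318 0.223 0.034]
```

apply_moves(commands="2.5 2 0 0; 2.5 2 0 0; 0 0 0 0", grip_force=35)

```text
time: 29.52
ee_pos: [0.6072, -0.0778, 0.2789]
tool_rot: [-0.702, 0.033, 0.043, 0.71]
ft_force: [-4.0, 0.3, 6.6]
width: 0.0151
```

```bash
python3 -c "
from h import *
clip(.5888,-.0755);go(.581,-.0764,.15,1,.160)
im=pitch(-.075)
cv2.imwrite('pics/e5.png',cv2.resize(im[140:210,200:290,::-1],None,fx=8,fy=8))
"
```

```text
clip xyz mm [ -7.6  -0.8 -13.1] F out 7.7 F along 0.5 Fy 0.3
t 29.52 world d mm [-9.1 -0.1 30.1] tool d [-12.3 -29.    0.3] turn y -0.09 q [-0.13  0.5   0.05  1.23 -0.   -0.14] F [-4.   0.3  6.6] w 15.1
 tool x [ 0.994  0.016 -0.107] z [-0.015  1.     0.011] y [-0.107  0.009 -0.994] grasp [ 0.5901 -0.0763  0.1199]
blade c [ 0.7092 -0.0716  0.1926] normal [-0.489  0.046  0.871] pitch 29.3 177 [0.317 0.22  0.033]
```

View pics/e5.png

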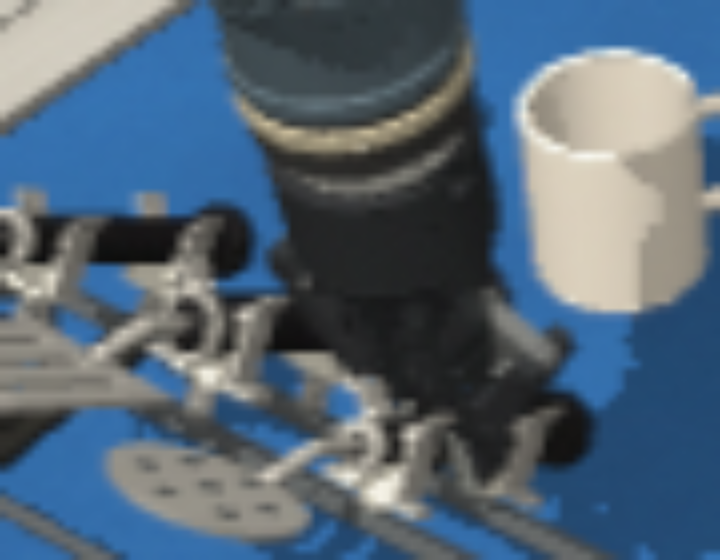

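apply_moves(commands="2 4 0 0; 2 4 0 0; 0 0 0 0", grip_force=45)

```text
time: 29.95
ee_pos: [0.607, -0.0776, 0.2793]
tool_rot: [-0.703, 0.033, 0.043, 0.709]
ft_force: [-5.8, 0.1, 4.0]
width: 0.0146
```

```bash
python3 -c "
from h import *
clip(.5888,-.0755)
im=pitch(-.075)
"
```

```text
clip xyz mm [ -7.6  -0.8 -12.8] F out 6.6 F along -2.5 Fy 0.1
blade c [ 0.709  -0.0723  0.1928] normal [-0.484  0.041  0.874] pitch 29.0 176 [0.32  0.222 0.034]
```

apply_moves(commands="-1 -4 0 0; -1 -4 0 0; -1 -2 0 0; 0 0 0 0")

```text
time: 30.5
ee_pos: [0.6024, -0.0777, 0.2876]
tool_rot: [-0.703, 0.036, 0.046, 0.709]
ft_force: [-1.2, 0.7, 0.1]
width: 0.0146
```

```bash
python3 -c "
from h import *
clip(.5888,-.0755)
im=pitch(-.075)
"
```

```text
clip xyz mm [-7.6 -0.8 -2.4] F out 0.8 F along -0.9 Fy 0.7
blade c [ 0.7027 -0.0728  0.2005] normal [-0.48   0.036  0.877] pitch 28.7 176 [0.318 0.22  0.036]
```

apply_moves(commands="0 0 0 0; 0 0 0 0; 0 0 0 0", hand=0.6)

```text
time: 30.92
ee_pos: [0.6031, -0.0776, 0.2873]
tool_rot: [-0.703, 0.035, 0.046, 0.709]
ft_force: [0.3, 0.3, 0.3]
width: 0.0511
```

```bash
python3 -c "
from h import *
clip(.5888,-.0755)
im=pitch(-.075)
"
```

```text
clip xyz mm [-7.2 -0.7 -3.1] F out 0.1 F along 0.4 Fy 0.3
blade c [ 0.7022 -0.0716  0.202 ] normal [-0.488  0.038  0.872] pitch 29.3 170 [0.314 0.217 0.035]
```

apply_moves(commands="0 -20 0 0; 0 -40 0 0; 0 -50 0 0; -30 -20 30 0; -40 0 40 0; -40 0 50 0; -20 0 50 0; 0 0 50 0; 0 0 0 0")

```text
time: 32.1
ee_pos: [0.4846, 0.1432, 0.4387]
tool_rot: [-0.702, 0.034, 0.043, 0.71]
ft_force: [0.6, -0.5, 0.7]
width: 0.0512
```

```bash
cat > ov.py <<'E'
from h import *
import sys
k=sys.argv[1]
def draw(cam,x0,y0,w,h,f,name,im,dt=0,ds=0):
    g=cv2.resize(np.ascontiguousarray(im[y0:y0+h,x0:x0+w,::-1]),None,fx=f,fy=f,interpolation=cv2.INTER_CUBIC)
    def P(p,o,col,r=1):
        u,v=(proj(cam,cw(p,*o))-[x0,y0]+.5)*f
        cv2.circle(g,(int(u),int(v)),r,col,-1)
    A=np.linspace(0,2*np.pi,28)
    for o,dx,t in (((.5903,-.165),dt,1),((.5888,-.0755),ds,0)):
        for a in A:
            P((-72+dx,16*np.cos(a),16*np.sin(a)),o,(0,255,255)); P((58+dx,(14 if t else 11)*np.cos(a),(14 if t else 11)*np.sin(a)),o,(0,255,255))
            if not t: P((138+dx+36*np.cos(a),36*np.sin(a),-12),o,(0,255,255),2)
        if t:
            for b in ((101,34),(101,-34),(191,34),(191,-34)): P((b[0]+dx,b[1],-14),o,(0,255,255),3)
    cv2.imwrite(name,g)
s,_=bot.camera("scene");t,d=bot.camera("top");np.savez("last.npz",s=s,t=t,d=d)
draw("scene",170,140,120,85,6.6,f"pics/{k}s.png",s,-8,-8)
draw("top",360,95,110,110,5,f"pics/{k}t.png",t,-8,-8)
E
python3 ov.py f1; python3 -c "
from h import *
im=pitch(-.075);im=pitch(-.165)"
```

```text
blade c [ 0.7026 -0.0714  0.2023] normal [-0.49   0.044  0.87 ] pitch 29.4 171 [0.316 0.215 0.035]
blade c [ 0.7041 -0.1586  0.2012] normal [-0.522  0.004  0.853] pitch 31.5 158 [0.4   0.21  0.038]
```

View pics/f1s.png

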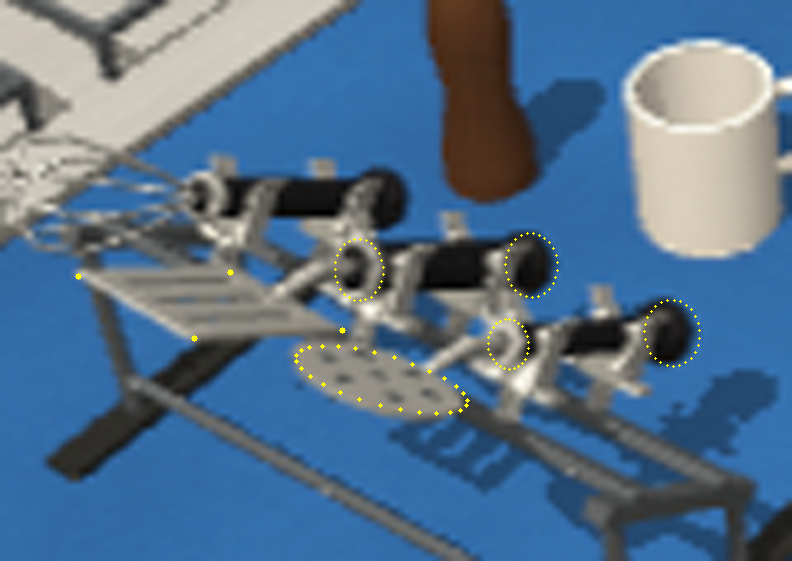

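View pics/f1t.png

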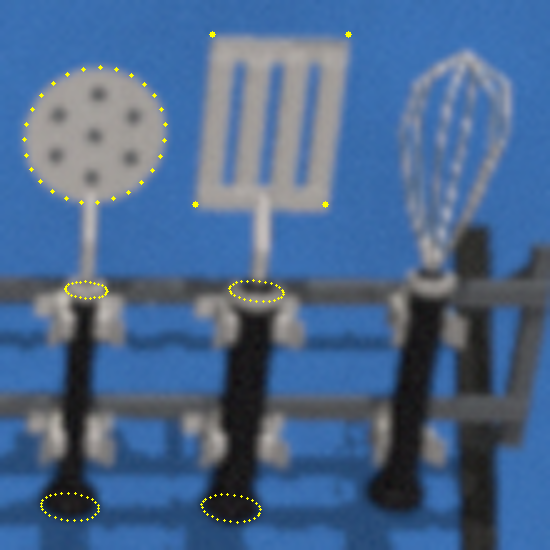

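Run:
```python
from h import *
L=np.load("last.npz");t=L["t"].astype(int);W=cloud("top",L["d"])
dark=(t.max(2)<75)&(W[...,0]>.5)&(W[...,0]<.66)&(W[...,2]>.06)
for nm,o in (("turner",(.5903,-.165)),("skim",(.5888,-.0755)),("whisk",(.5919,-.255))):
    a=np.radians(1);g=W-np.array([o[0],o[1],.135])
    c,s=np.cos(np.radians(35)),np.sin(np.radians(35))
    u=g[...,0]*np.cos(a)+g[...,1]*np.sin(a);v=-g[...,0]*np.sin(a)+g[...,1]*np.cos(a)
    x=u*c+g[...,2]*s;z=-u*s+g[...,2]*c
    m=dark&(abs(v)<.02)&(abs(x)<.05)
    X=x[m];Z=z[m];V=v[m]
    for i in range(3):
        p=np.polyfit(X,Z,1);r=Z-np.polyval(p,X);k=abs(r)<.006;X,Z,V=X[k],Z[k],V[k]
    q=np.polyfit(X,V,1)
    print(nm,len(X),"slope deg",np.degrees(np.arctan(p[0])).round(2),"z0 surf mm",(p[1]*1e3).round(1),"y0",(q[1]*1e3).round(1),"yaw",np.degrees(q[0]).round(2))
```

```text
turner 216 slope deg 0.16 z0 surf mm 12.0 y0 1.9 yaw 0.06
skim 141 slope deg 0.58 z0 surf mm 8.7 y0 1.5 yaw -0.19
whisk 226 slope deg -0.26 z0 surf mm 10.1 y0 2.3 yaw -0.11
```

Run:
```python
from h import *
L=np.load("last.npz")
for cam,key in (("top","t"),("scene","s")):
  t=L[key].astype(int)
  for nm,o,b in (("turner",(.5903,-.165),0.0),("skim",(.5888,-.0755),0.0)):
    # sample brightness along axis top line (clip z=+r) 
    r=12 if nm=="turner" else 8
    out=[]
    for x in np.arange(-90,75,2.5):
        rr=16 if x<-55 else r
        u,v=proj(cam,cw((x,1.5,rr*.9),*o)); out.append((x,int(t[int(round(v)),int(round(u))].max())))
    print(cam,nm,out)
```

```text
top turner [(np.float64(-90.0), 121), (np.float64(-87.5), 118), (np.float64(-85.0), 100), (np.float64(-82.5), 62), (np.float64(-80.0), 62), (np.float64(-77.5), 34), (np.float64(-75.0), 37), (np.float64(-72.5), 32), (np.float64(-70.0), 27), (np.float64(-67.5), 31), (np.float64(-65.0), 25), (np.float64(-62.5), 25), (np.float64(-60.0), 24), (np.float64(-57.5), 26), (np.float64(-55.0), 33), (np.float64(-52.5), 26), (np.float64(-50.0), 27), (np.float64(-47.5), 27), (np.float64(-45.0), 26), (np.float64(-42.5), 25), (np.float64(-40.0), 25), (np.float64(-37.5), 23), (np.float64(-35.0), 27), (np.float64(-32.5), 27), (np.float64(-30.0), 31), (np.float64(-27.5), 27), (np.float64(-25.0), 24), (np.float64(-22.5), 27), (np.float64(-20.0), 26), (np.float64(-17.5), 26), (np.float64(-15.0), 27), (np.float64(-12.5), 24), (np.float64(-10.0), 27), (np.float64(-7.5), 27), (np.float64(-5.0), 27), (np.float64(-2.5), 27), (np.float64(0.0), 26), (np.float64(2.5), 30), (np.float64(5.0), 25), (np.float64(7.5), 27), (np.float64(10.0), 28), (np.float64(12.5), 28), (np.float64(15.0), 24), (np.float64(17.5), 26), 
[... 4773 characters left out ...]
at64(2.5), 50), (np.float64(5.0), 50), (np.float64(7.5), 77), (np.float64(10.0), 77), (np.float64(12.5), 84), (np.float64(15.0), 84), (np.float64(17.5), 146), (np.float64(20.0), 146), (np.float64(22.5), 117), (np.float64(25.0), 117), (np.float64(27.5), 93), (np.float64(30.0), 93), (np.float64(32.5), 61), (np.float64(35.0), 61), (np.float64(37.5), 42), (np.float64(40.0), 42), (np.float64(42.5), 65), (np.float64(45.0), 65), (np.float64(47.5), 163), (np.float64(50.0), 163), (np.float64(52.5), 200), (np.float64(55.0), 200), (np.float64(57.5), 139), (np.float64(60.0), 139), (np.float64(62.5), 134), (np.float64(65.0), 172), (np.float64(67.5), 172), (np.float64(70.0), 173), (np.float64(72.5), 173)]
```

Run:
```python
from h import *
a=np.load("top0.npz")["im"].astype(int);b=np.load("last.npz")["t"].astype(int)
print(abs(a-b)[230:285,315:480].max(2).__gt__(60).sum())
print(bot.sign_off())
```

```text
569
the job is handed in; nothing more can be done
None
```

Run:
```python
import numpy as np
a=np.load("scene0.npz")["im"].astype(int);b=np.load("last.npz")["s"].astype(int)
d=(abs(a-b).max(2)>60)
for n,(x0,y0,x1,y1) in dict(mug=(262,143,300,180),jar=(314,178,334,208),mill=(232,132,254,172)).items(): print(n,d[y0:y1,x0:x1].sum(),(y1-y0)*(x1-x0))
```

```text
mug 0 1406
jar 0 600
mill 0 880
```

The turner is in the wide clips (the middle place) and the skimmer is in the narrow clips. Both lie head up the slope, the gripper is open and clear, and I handed the job in at about 32 s. The hand-in gave no verdict.

**How it went:** The tool can only point down, so I gripped each handle at mid-length. I let it swing up to the slope against the upper clip, then pressed it square in, riding the sprung clips down to their stop. The wrist-force readings between moves were never above about 10 N.

**Last checks on the released tools:**

| Check | Turner | Skimmer |
|---|---|---|
| Handle slope, off the clip axis | 0.2° | 0.6° |
| Top of handle above the seated axis (handle radius) | 12.0 mm (12 mm) | 8.7 mm (8 mm) |
| Sideways, from my estimate of the clip axis | 1.9 mm | 1.5 mm |
| Along the slope, from centre | about −9 mm | about −8 mm |

- **Sideways:** The whisk, which was already clipped in, read 2.3 mm off by the same measure. I take most of the sideways offset as calibration error.
- **Along the slope:** Both sit low of centre but inside the ±16 mm limit. My estimate of the clip centre is itself uncertain by a few millimetres.
- **Bystanders:** The mug, spice jar and pepper mill are unchanged in the scene camera.

**Checks that disagreed:**
- **Head pitch:** A rough plane fit to each head gave 29–32° instead of 35°. The fit along the handles and the model overlay both showed them seated, and I trusted those two.
- **Turner slide:** After pressing it in, I tried to slide the turner up to the clip centre. It moved only a few millimetres, so I left it.
- **Top camera:** A before-and-after comparison around the bystanders showed changed pixels. I put these down to the arm and its shadow.

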